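# Fit the adjustable wrench to a pie-crimping die's clamp nut and tighten it to its mark

## Robot

A 6-joint arm with a two-finger parallel gripper is mounted at the origin on the work surface. World frame = base frame: x ahead of the robot, y to its left, z up, the work surface at z = 0. Lengths are in mm, angles in rad, forces in N, time in s.
With the tool pointing down it reaches from about 350 to 775 mm from the base axis. Payload 7.3 kg.
Tool frame: the origin (TCP) lies on the centre line of the jaws, within the pads' length; the fingertips stand 14 mm ahead of it and the grasp point (between the pads) lies 5 mm behind it (arm.nose_length is the distance from the TCP to the fingertips, in mm); y points along the fingers, z is the direction in which the jaws open and shut, and the axes are right-handed (so a half turn about y gives the same grasp; the last joint's range is limited). The gripper opens to 92 mm and grips with 3 to 60 N. Pads are 19 mm wide; open, the fingers measure 130 mm over their backs; the gripper's body (75 mm by 190 mm) begins 47 mm behind the grasp point.
Start: joints at [-1.322, 0.342, 1.524, -0, 1.275, -0.146], TCP at [201.951, -484.625, 217.441] pointing down, gripper open.
Joint ranges: [-2.53, 2.53], [-0.77, 2.02], [0.04, 2.7], [-1, 4.14], [0.28, 2.66], [-3.11, 3.11]. Speed limits (rad/s): [2.57, 2.57, 3.14, 3.14, 3.14, 3.14].

## Interface

Orientations are given as a rotation vector (axis times angle).
In Python, from bench import sensors, eyes, arm gives the robot as it stands. The module is installed in compiled form; this text tells all that it offers.
- The arm moves only by the tool play_rows, never from a script. Its arguments are lists of equal length, an entry for each row: "xyz": the shift along the world's x, y, z in cm, a list of three; "rotation": the turn, a rotation vector about the world's x, y, z in rad, a list of three; "fingers": the finger opening in cm, from 0 to 9.18. In form: {"xyz": [[x, y, z], ...], "rotation": [[ax, ay, az], ...], "fingers": [fingers, ...]}. A call has 1 to 20 rows; each row is the pose to reach, as a shift and turn from the pose commanded when the call began; what a row does not reach only later rows make up. A row lasts 1/12 s, in which the tool goes at most 41.7 mm and 7.16 degrees, less where a joint would pass 70% of its speed; a pose out of reach is approached as far as the arm can. A call with a gripper value outside its range is refused whole. The fingers move at their own pace and stop on an object; "squeeze" is the grip in N (left out, the last holds). Time passes only in rows, so rows that repeat a pose let the fingers close. It gives the time, the measured TCP pose, the force and the opening at its end, in the units of the state.
- sensors.sense(): the state, without advancing time (a new reading comes with each control period).
- eyes.grab_frame(name): name is "scene" or "top" or "wrist"; returns a dict with "color" (400x640x3 uint8, red, green, blue), "fx", "fy", "cx", "cy" (pixels), "xyz" and "attitude" of the camera in the world; the wrist camera has in their place "hand_eye" (4x4, takes a point from camera to tool coordinates, whose origin is the TCP and whose axes are the tool frame's). Camera axes: x right, y up, looking along -z (the intrinsics and any distortion apply to the point x, -y, -z); pixel columns grow to the right and rows downward; lengths in mm; the calibration is good to about 2 mm. A picture is of the moment at which its call begins: read the wrist's pose just before it. There is no depth.
- arm.close_job(): hands the job in, once; it reports no verdict.
The state is a dict: "time": time; "qpos": joint angles; "joint_vel": joint speeds; "tau": joint torques, N m; "tool_pos": TCP position; "ee_rot": TCP orientation; "contact_force": force on the tool from outside, world axes, zero at the start; "wrist_torque": the same for the moment, N m; "grip_width": finger opening in mm.
Only numpy, scipy, OpenCV 4.12 (cv2) and the standard library are available. Lean on these libraries where they do the work, as an engineer would, in place of code of your own. Each camera call takes 0.05 s, during which the arm holds its last target.

## Task

Put the blue dough gauge bar, which lies in the way of the wrench handle, into the white tray. Then, with the adjustable wrench lying where it is around the brass nut, roll its worm until the jaws just fit the nut (do not push the moving jaw itself), and swing the handle clockwise to turn the nut until its red pointer lies on the green mark. Leave the wrench fitted on the nut, let go, and do not disturb the two pies and the shaker.

Things in the scene. Friction and masses are not known exactly. Their poses are not given: they have to be found in the camera images.
- die: Fixed dark steel crimping die on the bench: a flat disc with a fluted rim, 167 mm across over the flutes, 6 mm thick. Origin: centre of its underside, on the nut's axis, z up.
- nut_top (a point): Centre of the top of the brass hexagon nut on the die: 36 mm across flats, 42 across corners, 15 tall (top 21 mm above bench). Turns with the nut: x along its red pointer (18 to 54 mm from the axis), y square to two flats, z up. Turns about z, friction 0.2 N m, stays where left, cannot lift. At the start the pointer looks out of the wrench's mouth, within 5 degrees.
- mark: Green mark on the die, 55 to 77 mm from the nut's axis and 16 mm wide. Origin on the nut's axis at the die's top face; x axis points from the nut's axis through the middle of the mark. At the start the mark lies 0.5 to 1.0 rad clockwise (seen from above) of the pointer.
- wrench: Loose adjustable wrench, 258 mm long, 0.58 kg, lying flat on the die round the nut. Origin: on its underside, in the mouth, 18 mm from the fixed jaw's face. Mouth to +x, handle to -x, z up. Fixed jaw: face at y -18 mm, 16 thick, x -24 to 18, 14 high. Head beside the worm 11 mm high. Only its jaws and weight hold it on the nut.
- jaw: Dark moving jaw, 14 mm high, 14 thick; slides only along the wrench's y, driven by the worm. Origin on its gripping face; the opening is its y in the wrench frame + 18 mm: 41 to 46 mm at the start, and the jaws meet the 36 mm nut at y = 18 mm. Pushed hard (over about 19 N) it creeps back. Its shank lies across the mouth's rear (x -34 to -24 mm, 12.5 mm high).
- worm_axis (a point): Centre of the brass knurled worm: radius 8 mm, 26 long, axis along the wrench's y, at wrench x -45, y -1, z 9 mm; its top, 17 mm above the wrench's underside, is the highest part of the head. Rolling its top towards the nut (+x) closes the jaws 0.2 mm per mm rolled, away opens them. Friction 0.03 N m: press 5 to 15 N with a fingertip while drawing it across. Stays where left.
- gauge: Loose blue plastic dough gauge bar lying flat on the bench, 110 (x) by 40 (y) by 10 (z) mm, 50 g. Origin: centre of its underside. Lies in the handle's swing, on its +y side.
- tray: Fixed white open plastic tray on the bench, outside 180 (x) by 110 (y) by 30 (z) mm, walls and floor 4 mm thick. Origin: centre of its underside.
- pie_a: Loose bystander: pie in a foil tin, 94 mm across, 42 mm tall. Origin: centre of its underside. One bystander stands behind the handle (on its -y side), one beyond the end of its swing, one beside the die; which is which varies.
- pie_b: Loose bystander: pie in a foil tin, 94 mm across, 42 mm tall. Origin: centre of its underside. One bystander stands behind the handle (on its -y side), one beyond the end of its swing, one beside the die; which is which varies.
- shaker: Loose bystander: steel flour shaker, 62 mm across, 94 mm tall. Origin: centre of its underside.
- handle (a point): Middle of the wrench's handle, 150 mm behind the wrench's origin. The handle runs along the wrench's x from -64 to -240 mm, 24 mm wide (y -12 to 12), 12 high; it overhangs the die, its underside about 8 mm above the bench (below the gauge bar's top), this point 14 mm. Axes as wrench. Pushing it to +y turns the wrench clockwise seen from above.
There are look-alikes about, which are no part of the job. Of the things that look like the gauge, take the one that is farthest to the robot's right at the start.

How it is judged (in metres and radians):
On the way, in this order (a step that is already met when the one before it is completed fails the run):
1. the gauge bar lies in the tray and is let go (x of gauge in the frame of tray between -0.06 and 0.06 m and y of gauge in the frame of tray between -0.045 and 0.045 m and height (world z) of gauge below 0.012 m and contact force between the fingers and gauge below 0.3 N), for 0.2 s.
2. the jaws fit the nut: opening at most 2 mm over the 36 mm nut (y of jaw in the frame of wrench below 0.02 m and horizontal distance between wrench and nut_top below 0.01 m), for 0.2 s.
3. the nut is turned until its pointer lies on the green mark (within 0.12 rad), with the wrench fitted on it (all of step 2 and angle between the x axis of nut_top and the x axis of mark, either way round below 0.12 rad), for 0.2 s.
At the end, for the whole second after the job is handed in: Pointer within 0.12 rad of the mark's middle; jaws open at most 2 mm over the nut; wrench flat on the die (below 12 mm), its origin within 10 mm of the nut's axis; gauge bar flat on the tray's floor; both at rest (all of step 3 and height (world z) of each of wrench, gauge below 0.012 m and x of gauge in the frame of tray between -0.06 and 0.06 m and y of gauge in the frame of tray between -0.045 and 0.045 m and linear speed of each of wrench, gauge below 0.02 m/s); the robot touches nothing.
It fails at once if a pie or the shaker is moved by more than 15 mm (distance of any of pie_a, pie_b, shaker from where it was at the start of the episode above 0.015 m).
It fails at once if the fingers push the moving jaw itself with more than 10 N (contact force between the fingers and jaw above 10 N).
It fails at once if the wrench is lifted off the die (more than 20 mm) (height (world z) of wrench above 0.026 m).
It also fails if it takes over 64 s, if anything falls off the work surface, if the arm or the gripper's body presses on something with over 40 N, if the wrist force passes 120 N, or if a joint passes its speed limit or range.

## Working session

There is one attempt and no reset: what is moved stays moved. The work goes in short steps, Python scripts to look and compute and a tool call to move; the robot and the scene stay as the last step left them, time stands still between calls to the robot, and variables do not carry over. Pictures are saved under pics/ and viewed, and the job is handed in when it is done.

Besides the shell and the picture viewer there is one more tool, called as name(argument=value, ...), one argument or row to a line, values as JSON. play_rows: Moves the arm, as the interface text tells. Its arguments: {"type":"object","properties":{"xyz":{"type":"array"},"rotation":{"type":"array"},"fingers":{"type":"array"},"squeeze":{"type":"number"}},"required":["xyz","rotation","fingers"]}

```bash
mkdir -p pics
python3 - <<'E'
from bench import sensors, eyes, arm
import cv2
print(sensors.sense(), arm.nose_length)
for n in ("scene","top","wrist"):
    f=eyes.grab_frame(n)
    cv2.imwrite(f"pics/{n}0.png",f["color"][:,:,::-1])
    print(n,{k:v for k,v in f.items() if k!="color"})
E
```

```text
{'time': 0.0, 'qpos': array([-1.32200363e+00,  3.42698312e-01,  1.52504577e+00, -3.55880809e-07,
        1.27539070e+00, -1.45993942e-01]), 'joint_vel': array([ 0.00086501, -0.00113645,  0.00027557, -0.00215804,  0.00096354,
       -0.00114455]), 'tau': array([-2.56800176e-04, -4.31243527e+01, -2.44215167e+01,  7.18415016e-02,
        5.61663124e-02, -1.28603292e-04]), 'tool_pos': array([ 201.83656169, -484.18254363,  216.74760933]), 'ee_rot': array([-0.40103216,  2.00635124, -2.00320259]), 'contact_force': array([-0.02844121, -0.4720875 , -0.84225141]), 'wrist_torque': array([-0.02857037,  0.02977294,  0.00228771]), 'grip_width': 91.87593875203329} 14.0
scene {'fx': 452.90909109770564, 'fy': 452.90909109770564, 'cx': 320.1844333372981, 'cy': 202.1886693274334, 'xyz': array([1024.91560253,  434.01601132,  810.58663763]), 'attitude': array([0.38598844, 0.78778507, 2.05957116])}
top {'fx': 397.00105215340096, 'fy': 397.00105215340096, 'cx': 318.5581603468477, 'cy': 194.21814311929933, 'xyz': array([ 381.12502935,   17.84776247, 1168.77813185]), 'attitude': array([ 0.0875555 , -0.05143341, -1.59111607])}
wrist {'fx': 319.3157562149016, 'fy': 319.3157562149016, 'cx': 318.91435897224176, 'cy': 200.24763946406165, 'hand_eye': array([[ 5.51800188e-04, -9.61346386e-01, -2.75341284e-01,
        -7.50957923e+01],
       [-7.20354423e-04,  2.75340872e-01, -9.61346392e-01,
        -1.67762187e+02],
       [ 9.99999588e-01,  7.28814431e-04, -5.40576976e-04,
        -1.00503402e+00],
       [ 0.00000000e+00,  0.00000000e+00,  0.00000000e+00,
         1.00000000e+00]])}
```

View pics/top0.png

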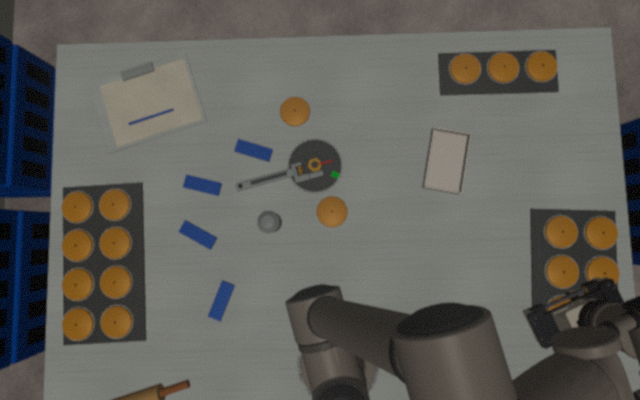

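View pics/scene0.png

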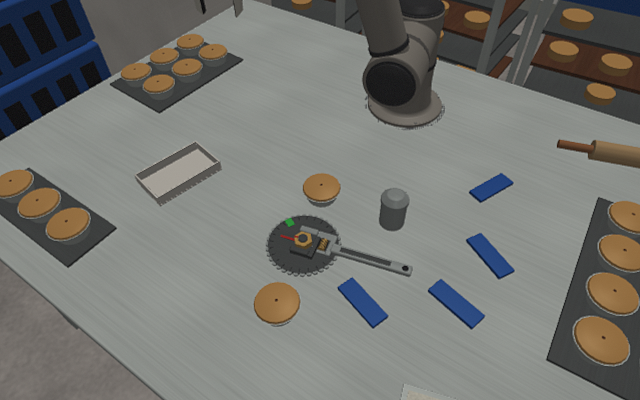

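View pics/wrist0.png

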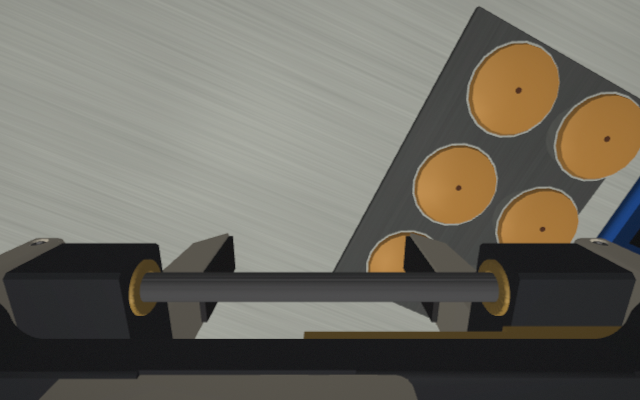

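The top view shows these pixel positions:
- Gauge: (253,150), the rightmost of the blue bars.
- Nut: (315,164), with its pointer to the right.
- Green mark: (335,175).
- Wrench handle end: (240,186).
- Tray: (446,160).
- Pies: (295,111) and (332,212).
- Shaker: (269,222).

```bash
cat > h.py <<'E'
import numpy as np, cv2
from scipy.spatial.transform import Rotation as R
def campose(f, s=None):
    if 'xyz' in f: return R.from_rotvec(f['attitude']).as_matrix(), np.array(f['xyz'])
    T=np.array(f['hand_eye']); Rt=R.from_rotvec(s['ee_rot']).as_matrix()
    return Rt@T[:3,:3], Rt@T[:3,3]+s['tool_pos']
def px2w(f,px,z,s=None):
    A,c=campose(f,s); px=np.atleast_2d(px).astype(float)
    d=np.stack([(px[:,0]-f['cx'])/f['fx'],-(px[:,1]-f['cy'])/f['fy'],-np.ones(len(px))],1)@A.T
    return c+d*((z-c[2])/d[:,2])[:,None]
def w2px(f,p,s=None):
    A,c=campose(f,s); q=(np.atleast_2d(p)-c)@A
    return np.stack([f['cx']+f['fx']*q[:,0]/-q[:,2], f['cy']+f['fy']*-q[:,1]/-q[:,2]],1)
def blobs(f,mask,minarea=30):
    n,l,st,c=cv2.connectedComponentsWithStats(mask.astype(np.uint8))
    return [(st[i],c[i],cv2.minAreaRect(np.argwhere(l==i)[:,::-1].astype(np.float32))) for i in range(1,n) if st[i][4]>=minarea]
E
python3 - <<'E'
from h import *
from bench import sensors, eyes
for n in ("top","scene"):
    f=eyes.grab_frame(n); im=f['color']; hsv=cv2.cvtColor(im,cv2.COLOR_RGB2HSV)
    print(n)
    b=cv2.inRange(hsv,(105,120,60),(130,255,255))>0
    for st,c,r in blobs(f,b):
        if 150<st[4]<3000:
            w=px2w(f,cv2.boxPoints(r),10); print('blue',st[4],c,px2w(f,c,10)[0].round(1)); 
            if n=='top': print(w.round(0)[:,:2].tolist())
    g=cv2.inRange(hsv,(45,150,60),(80,255,255))>0
    for st,c,r in blobs(f,g,8): print('green',st[4],c,px2w(f,c,6)[0].round(1))
    g=(cv2.inRange(hsv,(0,150,100),(5,255,255))>0)|(cv2.inRange(hsv,(175,150,100),(180,255,255))>0)
    for st,c,r in blobs(f,g,8): print('red',st[4],c,px2w(f,c,20)[0].round(1),cv2.boxPoints(r).round().tolist())
    o=cv2.inRange(hsv,(10,120,100),(25,255,255))>0
    for st,c,r in blobs(f,o,20): print('orange',st[4],c,px2w(f,c,42 if st[4]>300 else 20)[0].round(1))
f=eyes.grab_frame("top")
print('tray corners?',px2w(f,[[431,129],[468,134],[460,193],[424,188]],30).round(1))
cv2.imwrite('pics/topz.png',cv2.resize(f['color'][90:250,220:480,::-1],None,fx=3,fy=3,interpolation=cv2.INTER_CUBIC))
f=eyes.grab_frame("scene")
cv2.imwrite('pics/scz.png',cv2.resize(f['color'][170:340,220:480,::-1],None,fx=3,fy=3,interpolation=cv2.INTER_CUBIC))
E
```

```text
top
blue 1560 [ 18.14487179 137.95961538] [675.2 948.2  10. ]
[[500.0, 997.0], [970.0, 1001.0], [958.0, 843.0], [490.0, 844.0]]
blue 411 [253.18004866 149.8783455 ] [620.6 235.   10. ]
[[619.0, 290.0], [653.0, 281.0], [622.0, 180.0], [588.0, 190.0]]
blue 416 [201.99278846 184.81490385] [519.6 387.6  10. ]
[[516.0, 443.0], [551.0, 435.0], [523.0, 333.0], [489.0, 341.0]]
blue 1074 [ 16.73184358 286.93296089] [231.8 931.5  10. ]
[[17.0, 942.0], [455.0, 943.0], [454.0, 920.0], [16.0, 920.0]]
blue 439 [197.40318907 234.34396355] [374.1 400.3  10. ]
[[385.0, 455.0], [416.0, 438.0], [363.0, 346.0], [332.0, 363.0]]
blue 464 [220.83189655 300.43103448] [183.3 331.1  10. ]
[[142.0, 368.0], [239.0, 328.0], [225.0, 295.0], [128.0, 335.0]]
green 33 [334.39393939 174.21212121] [542.5  -4.5   6. ]
red 12 [325.83333333 161.91666667] [577.4  19.9  20. ] [[321.0, 162.0], [330.0, 160.0], [330.0, 162.0], [321.0, 163.0]]
orange 702 [503.14387464  67.08119658] [ 839.  -500.2   42. ]
orange 699 [541.46638054  65.94849785] [ 839. -610.   42.]
orange 690 [464.83043478  68.1884058 ] [ 839.1 -389.9   42. ]
ora
[... 2466 characters left out ...]
 ]
orange 756 [321.23015873 186.6005291 ] [438.5  10.6  42. ]
orange 838 [ 38.2875895 201.7124105] [ 839.3 -502.7   42. ]
orange 690 [626.46521739 214.53478261] [138.5 608.4  42. ]
orange 946 [ 67.23678647 222.74735729] [ 839.5 -392.2   42. ]
orange 122 [302.59016393 239.07377049] [572.6  54.   20. ]
orange 1063 [621.22389464 251.14581373] [247.3 619.7  42. ]
orange 40 [322.575 243.45 ] [558.   96.6  20. ]
orange 1442 [613.29403606 292.50554785] [356.8 627.7  42. ]
orange 1406 [276.45874822 302.1685633 ] [732.7 111.4  42. ]
orange 1788 [601.79865772 339.40324385] [467.  632.1  42. ]
tray corners? [[ 664.8 -287.4   30. ]
 [ 647.2 -393.    30. ]
 [ 476.5 -361.2   30. ]
 [ 493.2 -259.6   30. ]]
```

```bash
echo
python3 - <<'E'
from h import *
from bench import sensors
s=sensors.sense(); M=R.from_rotvec(s['ee_rot']).as_matrix(); print(M.round(3))
z=M[:,2]; yaw=np.arctan2(z[1],z[0]); print('z yaw',yaw)
print('gauge short axis yaw', np.arctan2(-0.293,0.956), )
# q6 vs yaw
print(s['qpos'])
E
```

```text
[[-0.923 -0.     0.385]
 [-0.385  0.    -0.923]
 [-0.    -1.    -0.   ]]
z yaw -1.176046388295392
gauge short axis yaw -0.29739599085694335
[-1.32199616e+00  3.42209068e-01  1.52429934e+00  1.26008428e-05
  1.27539089e+00 -1.45953431e-01]
```

View pics/topz.png

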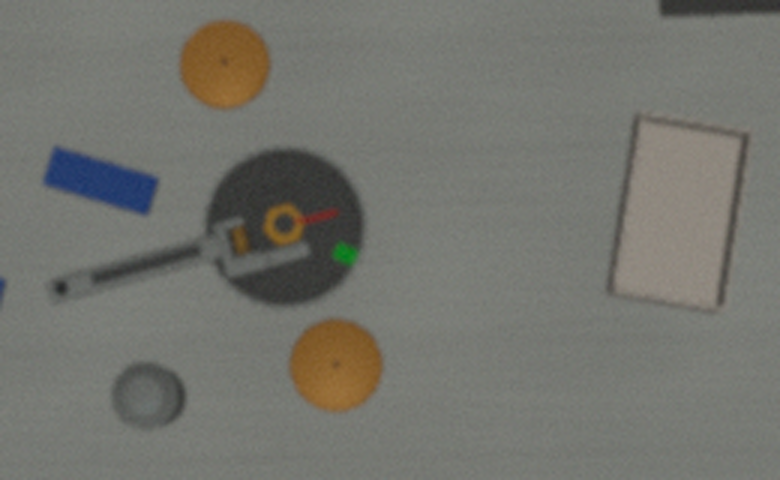

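View pics/scz.png

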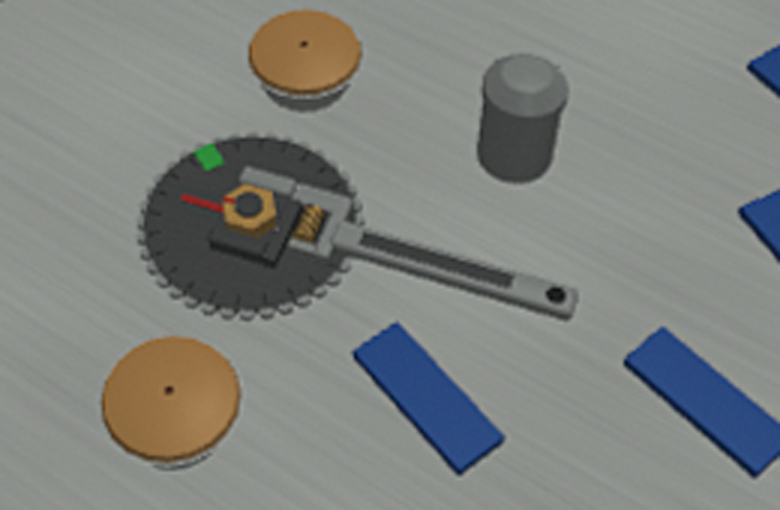

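play_rows(
  xyz=[
    [41.8, 53.4, 0],
    [41.8, 53.4, 0],
    [41.8, 53.4, 0],
    [41.8, 53.4, 0],
    [41.8, 53.4, 0],
    [41.8, 53.4, 0],
    [41.8, 53.4, 0],
    [41.8, 53.4, 0],
    [41.8, 53.4, 0],
    [41.8, 53.4, 0],
    [41.8, 53.4, 0],
    [41.8, 53.4, 0],
    [41.8, 53.4, 0],
    [41.8, 53.4, 0],
    [41.8, 53.4, 0],
    [41.8, 53.4, 0],
    [41.8, 53.4, 0],
    [41.8, 53.4, 0],
    [41.8, 53.4, 0],
  ],
  rotation=[
    [0, 0, 0.88],
    [0, 0, 0.88],
    [0, 0, 0.88],
    [0, 0, 0.88],
    [0, 0, 0.88],
    [0, 0, 0.88],
    [0, 0, 0.88],
    [0, 0, 0.88],
    [0, 0, 0.88],
    [0, 0, 0.88],
    [0, 0, 0.88],
    [0, 0, 0.88],
    [0, 0, 0.88],
    [0, 0, 0.88],
    [0, 0, 0.88],
    [0, 0, 0.88],
    [0, 0, 0.88],
    [0, 0, 0.88],
    [0, 0, 0.88],
  ],
  fingers=[9, 9, 9, 9, 9, 9, 9, 9, 9, 9, 9, 9, 9, 9, 9, 9, 9, 9, 9],
)

```text
time: 1.93
tool_pos: [619.7, 49.7, 216.8]
ee_rot: [-1.056, 1.423, -1.423]
contact_force: [0.0, -0.3, -0.1]
grip_width: 90.2
```

Run:
```python
from h import *
import pickle
from bench import sensors, eyes
s=sensors.sense(); f=eyes.grab_frame("wrist"); pickle.dump((s,f),open('w1.pkl','wb'))
print(s['time'],s['tool_pos'],s['ee_rot'],s['qpos'],s['contact_force'])
cv2.imwrite('pics/w1.png',f['color'][:,:,::-1])
cv2.imwrite('pics/w1z.png',cv2.resize(f['color'][40:250,180:500,::-1],None,fx=2.5,fy=2.5,interpolation=cv2.INTER_CUBIC))
```

```text
1.9333 [619.69600728  49.70554219 216.75470365] [-1.05648263  1.42339243 -1.42278791] [-4.28918599e-02  5.24034235e-01  1.23588948e+00 -5.23629968e-04
  1.38284574e+00  2.51775750e-01] [ 0.03499745 -0.30954295 -0.06798563]
```

View pics/w1.png

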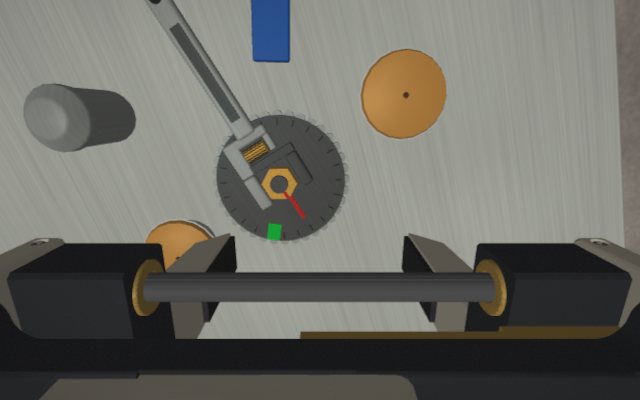

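View pics/w1z.png

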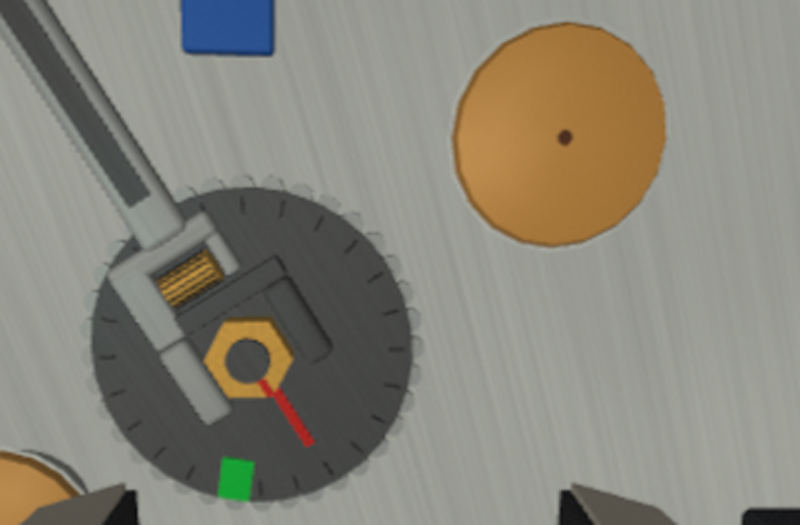

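Run:
```python
from h import *
import pickle
s,f=pickle.load(open('w1.pkl','rb')); im=f['color']; hsv=cv2.cvtColor(im,cv2.COLOR_RGB2HSV)
b=cv2.inRange(hsv,(105,120,60),(130,255,255))>0
for st,c,r in blobs(f,b): print('blue',st,c.round(1),px2w(f,cv2.boxPoints(r),10,s).round(1).tolist())
g=cv2.inRange(hsv,(45,150,60),(80,255,255))>0
for st,c,r in blobs(f,g,8): print('green',st[4],c,px2w(f,c,6,s)[0].round(1))
g=(cv2.inRange(hsv,(0,150,100),(5,255,255))>0)|(cv2.inRange(hsv,(175,150,100),(180,255,255))>0)
for st,c,r in blobs(f,g,8): print('red',st[4],c,px2w(f,c,16,s)[0].round(1),px2w(f,cv2.boxPoints(r),16,s).round(1).tolist())
o=cv2.inRange(hsv,(10,120,100),(25,255,255))>0
for st,c,r in blobs(f,o,20): print('orange',st,c,px2w(f,c,42 if st[4]>1200 else 21,s)[0].round(1))
```

```text
blue [ 251    0   38   62 2248] [270.3  30. ] [[605.8, 245.5, 10.0], [642.4, 234.3, 10.0], [624.0, 179.0, 10.0], [585.6, 190.7, 10.0]]
green 202 [273.90594059 231.07920792] [543.5  -4.5   6. ]
red 121 [295.31404959 205.09090909] [581.8  23.1  16. ] [[572.6, 42.0, 16.0], [578.6, 44.2, 16.0], [590.8, 6.7, 16.0], [584.8, 4.3, 16.0]]
orange [ 361   49   85   89 5847] [403.26714554  93.3165726 ] [728.1 111.2  42. ]
orange [244 142  24  20 224] [255.07142857 151.36160714] [558.8  98.3  21. ]
orange [261 168  36  31 566] [278.73674912 182.12014134] [572.9  56.6  21. ]
orange [ 146  221   63   49 1486] [175.3795424  238.79407806] [440.7  31.7  42. ]
orange [490 268  17  48 302] [500.40728477 294.09271523] [ 799.2 -167.2   21. ]
orange [132 272  12  44 188] [135.80851064 296.21808511] [346.4 -32.9  21. ]
```

play_rows(
  xyz=[
    [0.1, 18.75, -13.5],
    [0.1, 18.75, -13.5],
    [0.1, 18.75, -13.5],
    [0.1, 18.75, -13.5],
    [0.1, 18.75, -13.5],
    [0.1, 18.75, -13.5],
    [0.1, 18.75, -13.5],
    [0.1, 18.75, -17],
    [0.1, 18.75, -19],
    [0.1, 18.75, -20],
    [0.1, 18.75, -20],
    [0.1, 18.75, -20],
    [0.1, 18.75, -20],
    [0.1, 18.75, -20],
    [0.1, 18.75, -20],
    [0.1, 18.75, -20],
  ],
  rotation=[
    [0, 0, 0],
    [0, 0, 0],
    [0, 0, 0],
    [0, 0, 0],
    [0, 0, 0],
    [0, 0, 0],
    [0, 0, 0],
    [0, 0, 0],
    [0, 0, 0],
    [0, 0, 0],
    [0, 0, 0],
    [0, 0, 0],
    [0, 0, 0],
    [0, 0, 0],
    [0, 0, 0],
    [0, 0, 0],
  ],
  fingers=[6.5, 6.5, 6.5, 6.5, 6.5, 6.5, 6.5, 6.5, 6.5, 6.5, 6.5, 3, 3, 3, 3, 3],
  squeeze=20,
)

```text
time: 3.32
tool_pos: [621.5, 236.9, 18.5]
ee_rot: [-1.053, 1.423, -1.424]
contact_force: [-0.5, 0.0, 0.0]
grip_width: 36.4
```

```bash
cat > snap.py <<'E'
import sys,pickle
from h import *
from bench import sensors, eyes
n=sys.argv[1]
s=sensors.sense(); f=eyes.grab_frame(sys.argv[2] if len(sys.argv)>2 else "wrist"); pickle.dump((s,f),open(n+'.pkl','wb'))
print(s['time'],s['tool_pos'].round(1),s['qpos'].round(3),s['contact_force'].round(2),s['grip_width'])
cv2.imwrite(f'pics/{n}.png',f['color'][:,:,::-1])
E
python3 snap.py w2; python3 snap.py t2 scene; python3 -c "
import cv2;a=cv2.imread('pics/t2.png')[150:350,200:500];cv2.imwrite('pics/t2z.png',cv2.resize(a,None,fx=2.6,fy=2.6,interpolation=2))"
```

```text
3.3167 [621.5 236.9  18.5] [ 0.249  0.786  1.324 -0.     1.03   0.545] [-0.5   0.02  0.04] 36.355846582551536
3.3667 [621.3 237.   18.2] [ 0.249  0.786  1.324 -0.     1.03   0.545] [ 0.1  -0.46  0.48] 33.15746488335216
```

View pics/w2.png

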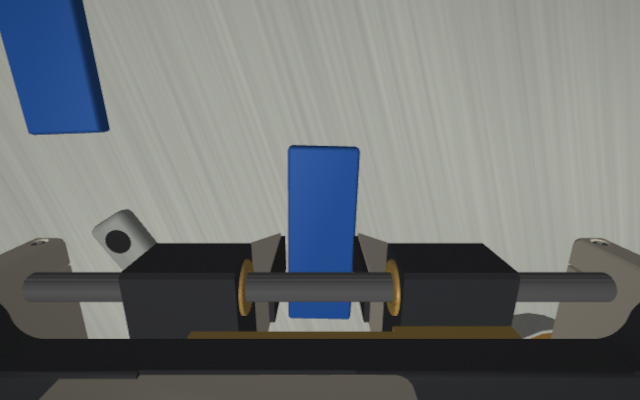

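View pics/t2z.png

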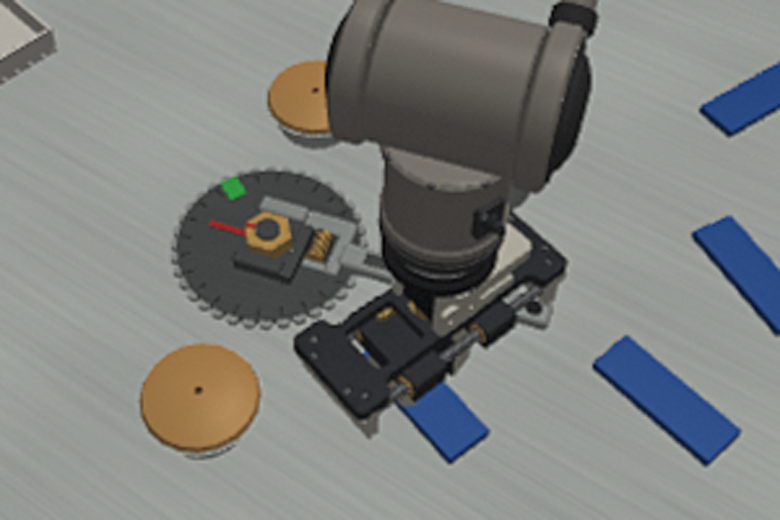

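```bash
python3 snap.py w3; python3 snap.py w4
```

```text
3.4167 [621.1 237.   18. ] [ 0.249  0.787  1.324 -0.     1.03   0.545] [-0.43 -0.05 -0.29] 31.321198823396028
3.4667 [621.  237.   17.8] [ 0.249  0.787  1.324 -0.     1.03   0.545] [-0.09  0.2  -0.11] 30.537933779657585
```

View pics/w4.png

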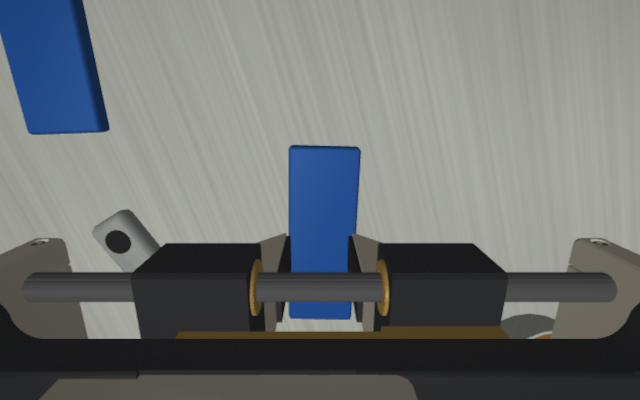

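play_rows(
  xyz=[
    [0, 0, -0.1],
    [0, 0, -0.1],
    [0, 0, -0.1],
    [0, 0, -0.1],
  ],
  rotation=[
    [0, 0, 0],
    [0, 0, 0],
    [0, 0, 0],
    [0, 0, 0],
  ],
  fingers=[1, 1, 1, 1],
  squeeze=20,
)

```text
time: 3.85
tool_pos: [620.9, 236.9, 16.3]
ee_rot: [-1.055, 1.424, -1.424]
contact_force: [0.1, -0.1, 0.0]
grip_width: 10.7
```

```bash
python3 snap.py w5
```

```text
3.85 [620.9 236.9  16.3] [ 0.249  0.789  1.325 -0.     1.028  0.545] [ 0.11 -0.1   0.05] 10.687343825842293
```

View pics/w5.png

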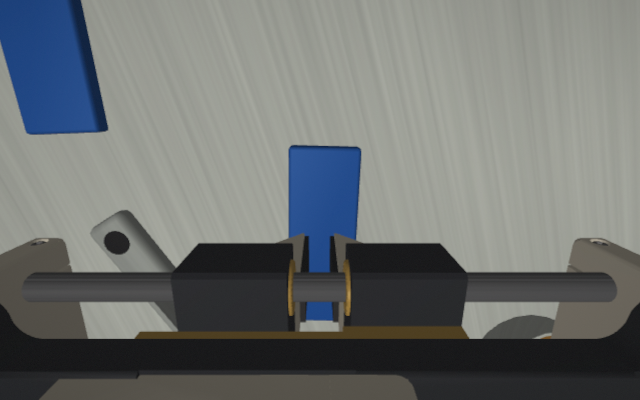

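Run:
```python
from h import *
import pickle
for n in('w1','w4','w5'):
    s,f=pickle.load(open(n+'.pkl','rb'))
    M=R.from_rotvec(s['ee_rot']).as_matrix(); w=s['grip_width']/2
    print(n,M[:,1].round(4))
    for y in(14,0,-30):
        P=np.array([[-9.5,y,w],[9.5,y,w],[-9.5,y,-w],[9.5,y,-w]])@M.T+s['tool_pos']
        print(y,P[0].round(1),w2px(f,P,s).round(0).tolist())
    if n!='w1':
        im=f['color']; hsv=cv2.cvtColor(im,cv2.COLOR_RGB2HSV)
        print('gauge far edge', px2w(f,[[290,147],[360,148]],10,s).round(1).tolist(), 'near',px2w(f,[[306,319],[333,319]],10,s).round(1).tolist())
```

```text
w1 [-1.2e-03 -5.0e-04 -1.0e+00]
14 [665.6  45.7 202.7] [[393.0, 222.0], [392.0, 251.0], [244.0, 222.0], [246.0, 251.0]]
0 [665.6  45.7 216.7] [[399.0, 231.0], [397.0, 262.0], [239.0, 231.0], [241.0, 262.0]]
-30 [665.7  45.7 246.7] [[415.0, 254.0], [411.0, 290.0], [223.0, 254.0], [227.0, 290.0]]
w4 [ 6.e-04  1.e-04 -1.e+00]
14 [638.4 241.6   3.8] [[344.0, 222.0], [343.0, 251.0], [294.0, 222.0], [294.0, 251.0]]
0 [638.4 241.6  17.8] [[346.0, 231.0], [345.0, 262.0], [292.0, 231.0], [293.0, 262.0]]
-30 [638.4 241.6  47.8] [[351.0, 254.0], [350.0, 290.0], [287.0, 254.0], [288.0, 290.0]]
gauge far edge [[622.2, 294.6, 10.0], [658.6, 282.9, 10.0]] near [[597.4, 187.8, 10.0], [613.9, 182.8, 10.0]]
w5 [-1.e-04 -1.e-04 -1.e+00]
14 [628.8 244.4   2.3] [[328.0, 222.0], [327.0, 251.0], [310.0, 222.0], [310.0, 251.0]]
0 [628.8 244.4  16.3] [[328.0, 231.0], [328.0, 262.0], [309.0, 231.0], [310.0, 262.0]]
-30 [628.8 244.4  46.3] [[330.0, 254.0], [330.0, 290.0], [308.0, 254.0], [308.0, 290.0]]
gauge far edge [[622.2, 294.6, 10.0], [658.3, 283.0, 10.0]] near [[597.6, 188.7, 10.0], [614.0, 183.7, 10.0]]
```

```bash
python3 snap.py s5 scene
python3 - <<'E'
from h import *
import pickle
s,f=pickle.load(open('s5.pkl','rb'))
M=R.from_rotvec(s['ee_rot']).as_matrix(); w=s['grip_width']/2
P=np.array([[0,14,w],[0,14,-w],[0,0,0]])@M.T+s['tool_pos']
print(w2px(f,P).round(1))
im=f['color'][250:340,300:430,::-1].copy()
cv2.imwrite('pics/s5z.png',cv2.resize(im,None,fx=6,fy=6,interpolation=cv2.INTER_CUBIC))
s,f=pickle.load(open('w5.pkl','rb'))
cv2.imwrite('pics/w5z.png',cv2.resize(f['color'][200:340,240:400,::-1],None,fx=4,fy=4,interpolation=cv2.INTER_CUBIC))
E
```

```text
3.9 [620.9 236.9  16.4] [ 0.249  0.789  1.325 -0.     1.028  0.545] [ 0.45  0.85 -0.16] 10.490181425856951
[[360.8 303.6]
 [364.8 300.7]
 [363.2 298.6]]
```

View pics/s5z.png

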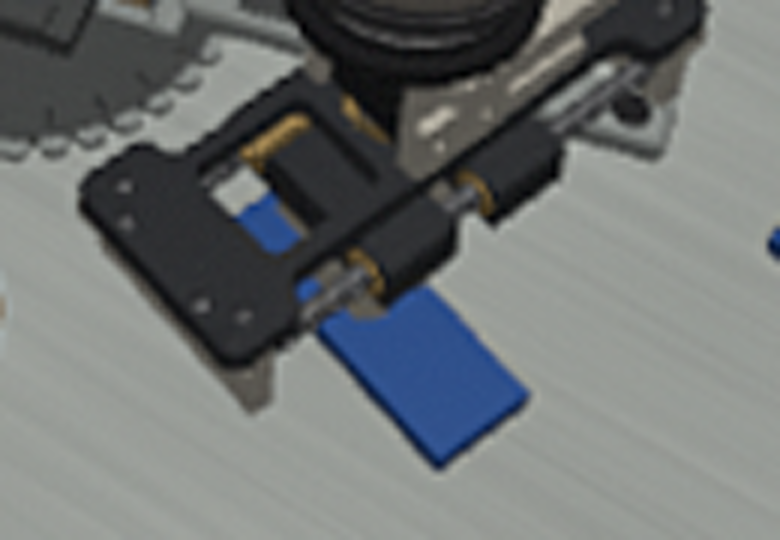

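View pics/w5z.png

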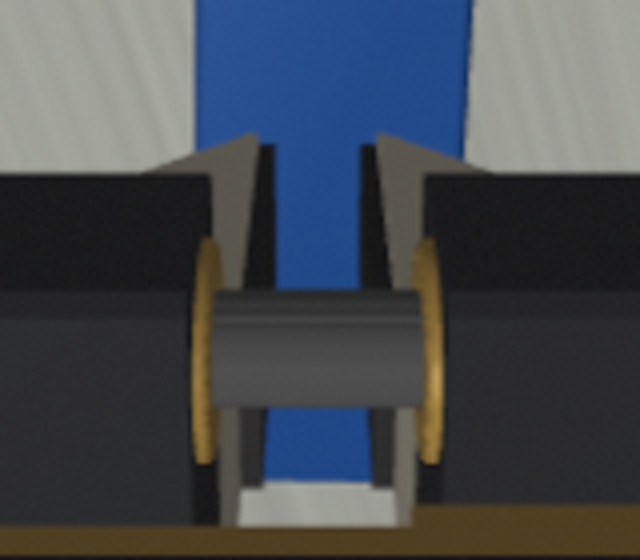

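play_rows(
  xyz=[
    [0, 0, 0],
    [0, 0, 0],
    [0, 0, 0],
    [0, 0, 0],
    [0, 0, 0],
    [0, 0, 0],
    [0, 0, 0],
    [0, 0, -0.4],
    [0, 0, -0.8],
    [0, 0, -0.8],
  ],
  rotation=[
    [0, 0, 0],
    [0, 0, 0],
    [0, 0, 0],
    [0, 0, 0],
    [0, 0, 0],
    [0, 0, 0],
    [0, 0, 0],
    [0, 0, 0],
    [0, 0, 0],
    [0, 0, 0],
  ],
  fingers=[6.5, 6.5, 6.5, 6.5, 6.5, 6.5, 6.5, 6.5, 6.5, 6.5],
)

```text
time: 4.78
tool_pos: [620.2, 236.7, 7.2]
ee_rot: [-1.056, 1.425, -1.424]
contact_force: [-0.6, -1.2, 0.3]
grip_width: 64.7
```

```bash
python3 snap.py w6
```

```text
4.7833 [620.2 236.7   7.2] [ 0.249  0.8    1.331 -0.     1.013  0.545] [-0.64 -1.16  0.35] 64.71954935200674
```

View pics/w6.png

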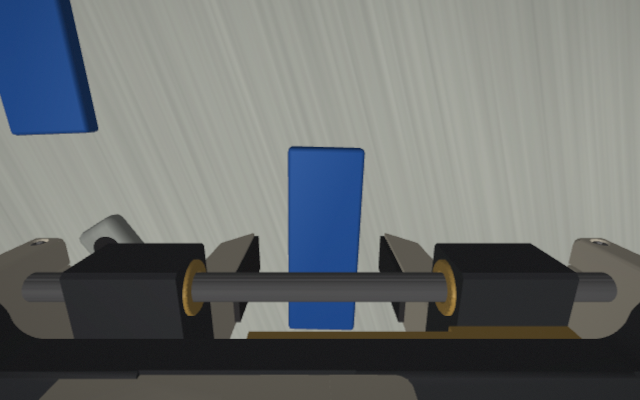

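play_rows(
  xyz=[
    [0, 0, -0.3],
    [0, 0, -0.6],
    [0, 0, -0.6],
  ],
  rotation=[
    [0, 0, 0],
    [0, 0, 0],
    [0, 0, 0],
  ],
  fingers=[6.5, 6.5, 6.5],
)

```text
time: 5.08
tool_pos: [620.5, 236.8, 1.7]
ee_rot: [-1.055, 1.424, -1.424]
contact_force: [-1.1, 0.1, 0.0]
grip_width: 64.9
```

play_rows(
  xyz=[
    [0, 0, -0.2],
    [0, 0, -0.4],
    [0, 0, -0.4],
  ],
  rotation=[
    [0, 0, 0],
    [0, 0, 0],
    [0, 0, 0],
  ],
  fingers=[6.5, 6.5, 6.5],
)

```text
time: 5.33
tool_pos: [620.7, 236.8, -2.0]
ee_rot: [-1.055, 1.424, -1.424]
contact_force: [-0.4, 0.2, -0.3]
grip_width: 65.4
```

```bash
python3 snap.py w7; python3 snap.py s7 scene
python3 - <<'E'
from h import *
import pickle
s,f=pickle.load(open('w7.pkl','rb'))
cv2.imwrite('pics/w7z.png',cv2.resize(f['color'][130:350,200:440,::-1],None,fx=3,fy=2.7,interpolation=cv2.INTER_CUBIC))
s,f=pickle.load(open('s7.pkl','rb'))
im=f['color'][250:340,300:430,::-1].copy()
cv2.imwrite('pics/s7z.png',cv2.resize(im,None,fx=6,fy=6,interpolation=cv2.INTER_CUBIC))
E
```

```text
5.3333 [620.7 236.8  -2. ] [ 0.249  0.812  1.336 -0.     0.995  0.545] [-0.39  0.24 -0.32] 65.39553409709143
5.3833 [620.8 236.8  -1.9] [ 0.249  0.812  1.335 -0.     0.995  0.545] [ 0.11 -0.62  0.34] 64.72601637980102
```

View pics/w7z.png

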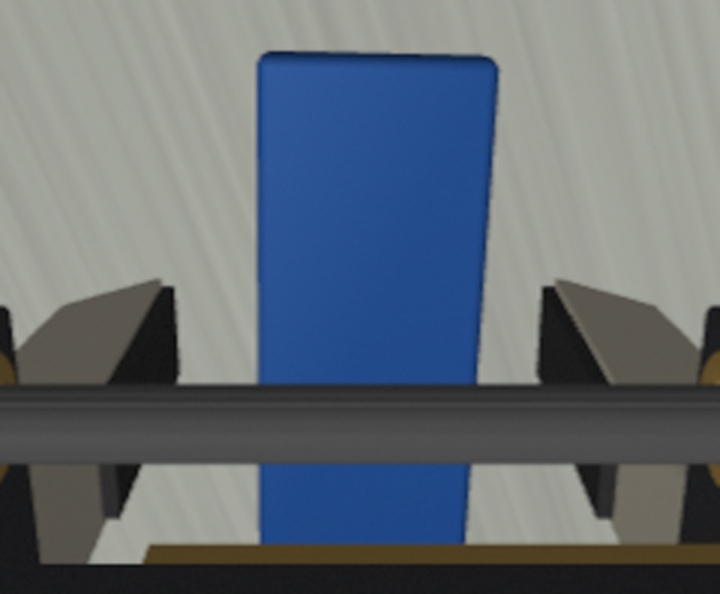

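View pics/s7z.png

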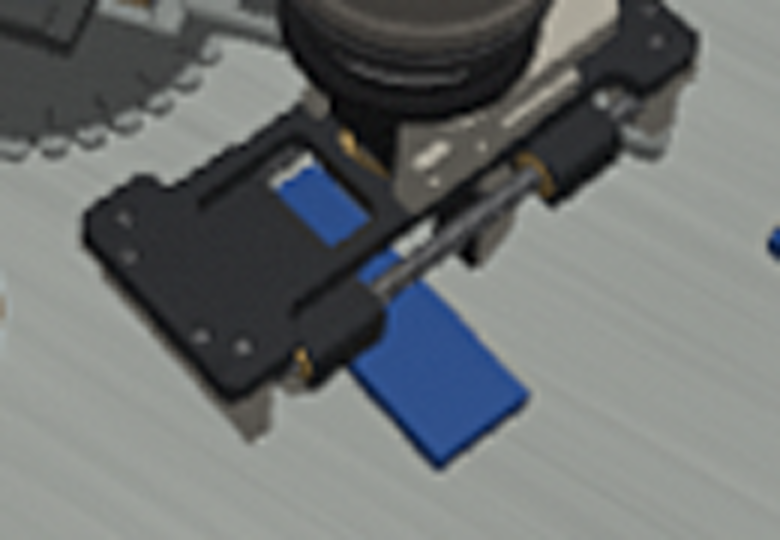

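play_rows(
  xyz=[
    [0, 0, -0.2],
    [0, 0, -0.4],
    [0, 0, -0.4],
  ],
  rotation=[
    [0, 0, 0],
    [0, 0, 0],
    [0, 0, 0],
  ],
  fingers=[6.5, 6.5, 6.5],
)

```text
time: 5.68
tool_pos: [620.7, 236.8, -6.0]
ee_rot: [-1.055, 1.424, -1.424]
contact_force: [0.5, 0.2, -0.4]
grip_width: 65.1
```

play_rows(
  xyz=[
    [0, 0, -0.2],
    [0, 0, -0.3],
    [0, 0, -0.3],
  ],
  rotation=[
    [0, 0, 0],
    [0, 0, 0],
    [0, 0, 0],
  ],
  fingers=[6.5, 6.5, 6.5],
)

```text
time: 5.93
tool_pos: [620.9, 236.9, -8.8]
ee_rot: [-1.055, 1.424, -1.424]
contact_force: [0.3, -0.1, 0.0]
grip_width: 65.0
```

```bash
python3 snap.py w8
python3 - <<'E'
from h import *
import pickle
s,f=pickle.load(open('w8.pkl','rb'))
cv2.imwrite('pics/w8z.png',cv2.resize(f['color'][130:350,200:440,::-1],None,fx=3,fy=2.7,interpolation=cv2.INTER_CUBIC))
E
```

```text
5.9333 [620.9 236.9  -8.8] [ 0.249  0.821  1.339 -0.     0.982  0.545] [ 0.25 -0.06  0.01] 65.00869376163966
```

View pics/w8z.png

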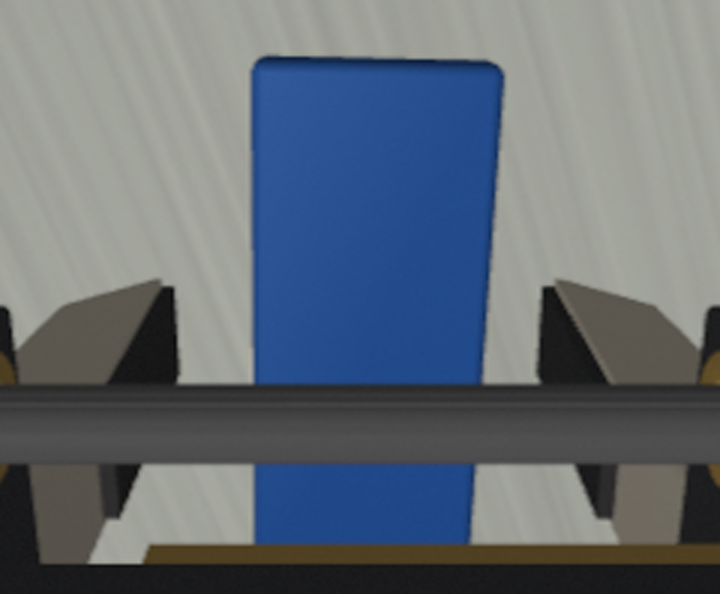

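play_rows(
  xyz=[
    [0, 0, -0.2],
    [0, 0, -0.4],
    [0, 0, -0.4],
  ],
  rotation=[
    [0, 0, 0],
    [0, 0, 0],
    [0, 0, 0],
  ],
  fingers=[6.5, 6.5, 6.5],
)

```text
time: 6.23
tool_pos: [621.2, 237.0, -9.1]
ee_rot: [-1.053, 1.423, -1.424]
contact_force: [-8.3, -3.2, 21.9]
grip_width: 65.0
```

play_rows(
  xyz=[
    [0, 0, 0.4],
    [0, 0, 0.4],
    [0, 0, 0.4],
    [0, 0, 0.4],
    [0, 0, 0.4],
    [0, 0, 0.4],
    [0, 0, 0.4],
  ],
  rotation=[
    [0, 0, 0],
    [0, 0, 0],
    [0, 0, 0],
    [0, 0, 0],
    [0, 0, 0],
    [0, 0, 0],
    [0, 0, 0],
  ],
  fingers=[3, 3, 3, 3, 3, 3, 3],
  squeeze=20,
)

```text
time: 6.82
tool_pos: [620.9, 236.8, -8.9]
ee_rot: [-1.055, 1.424, -1.424]
contact_force: [0.7, -0.1, -0.4]
grip_width: 39.8
```

```bash
python3 snap.py w9;python3 snap.py s9 scene
python3 - <<'E'
from h import *
import pickle
s,f=pickle.load(open('w9.pkl','rb'))
cv2.imwrite('pics/w9z.png',cv2.resize(f['color'][130:350,200:440,::-1],None,fx=3,fy=2.7,interpolation=cv2.INTER_CUBIC))
s,f=pickle.load(open('s9.pkl','rb'))
im=f['color'][250:340,300:430,::-1].copy()
cv2.imwrite('pics/s9z.png',cv2.resize(im,None,fx=6,fy=6,interpolation=cv2.INTER_CUBIC))
E
```

```text
6.8167 [620.9 236.8  -8.9] [ 0.249  0.821  1.339 -0.     0.982  0.545] [ 0.68 -0.1  -0.43] 39.76399676649868
6.8667 [620.8 236.8  -8.9] [ 0.249  0.821  1.339 -0.     0.982  0.545] [0.2  0.24 0.24] 39.85622581355683
```

View pics/w9z.png

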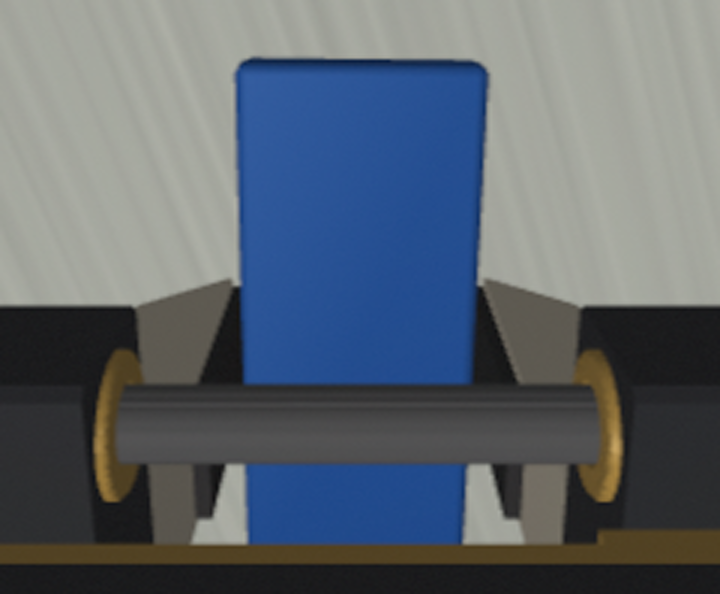

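View pics/s9z.png

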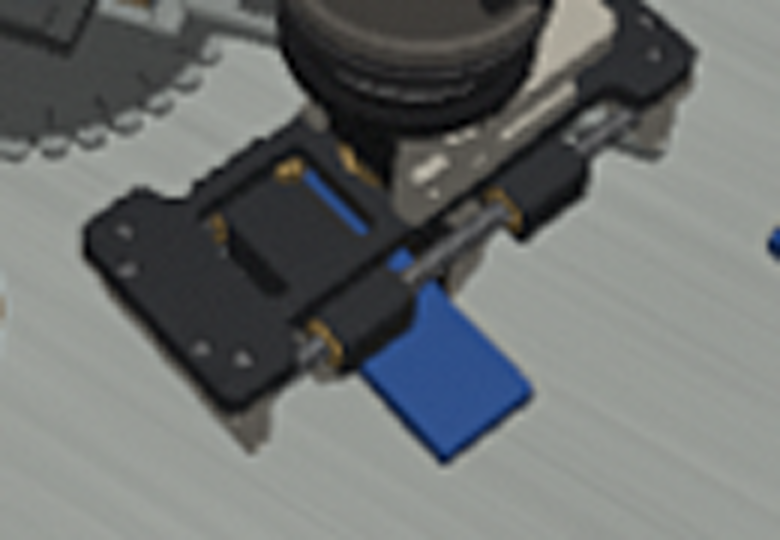

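play_rows(
  xyz=[
    [0, 0, 3],
    [0, 0, 7],
    [0, 0, 12],
    [-4.9, -56.1, 12],
    [-4.9, -56.1, 12],
    [-4.9, -56.1, 12],
    [-4.9, -56.1, 12],
    [-4.9, -56.1, 12],
    [-4.9, -56.1, 12],
    [-4.9, -56.1, 12],
    [-4.9, -56.1, 12],
    [-4.9, -56.1, 12],
    [-4.9, -56.1, 12],
    [-4.9, -56.1, 12],
    [-4.9, -56.1, 12],
    [-4.9, -56.1, 12],
    [-4.9, -56.1, 12],
    [-4.9, -56.1, 12],
    [-4.9, -56.1, 12],
  ],
  rotation=[
    [0, 0, 0],
    [0, 0, 0],
    [0, 0, 0],
    [0, 0, -1.44],
    [0, 0, -1.44],
    [0, 0, -1.44],
    [0, 0, -1.44],
    [0, 0, -1.44],
    [0, 0, -1.44],
    [0, 0, -1.44],
    [0, 0, -1.44],
    [0, 0, -1.44],
    [0, 0, -1.44],
    [0, 0, -1.44],
    [0, 0, -1.44],
    [0, 0, -1.44],
    [0, 0, -1.44],
    [0, 0, -1.44],
    [0, 0, -1.44],
  ],
  fingers=[3, 3, 3, 3, 3, 3, 3, 3, 3, 3, 3, 3, 3, 3, 3, 3, 3, 3, 3],
)

```text
time: 8.5
tool_pos: [571.1, -325.1, 110.7]
ee_rot: [-0.178, -2.134, 2.132]
contact_force: [0.4, 1.2, -0.8]
grip_width: 40.0
```

```bash
python3 snap.py w10;python3 snap.py t10 top
python3 - <<'E'
import cv2
a=cv2.imread('pics/t10.png')[80:240,220:500];cv2.imwrite('pics/t10z.png',cv2.resize(a,None,fx=2.8,fy=2.8,interpolation=2))
E
```

```text
8.5 [ 571.1 -325.1  110.7] [-0.634  0.674  1.266  0.     1.203  1.104] [ 0.36  1.19 -0.84] 40.02948568187401
8.55 [ 571.5 -323.7  110.8] [-0.632  0.673  1.267  0.     1.203  1.105] [ 0.1   0.47 -1.18] 39.5689586040286
```

View pics/w10.png

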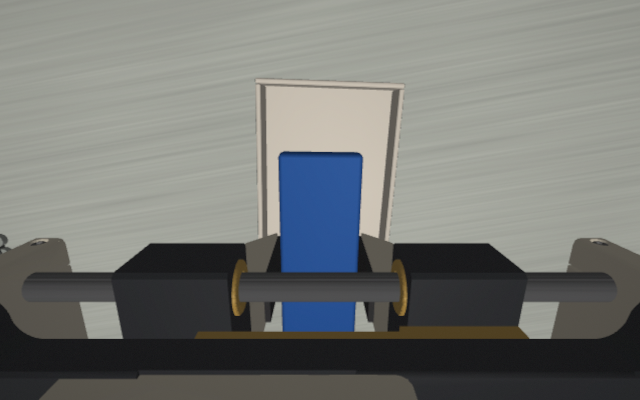

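View pics/t10z.png

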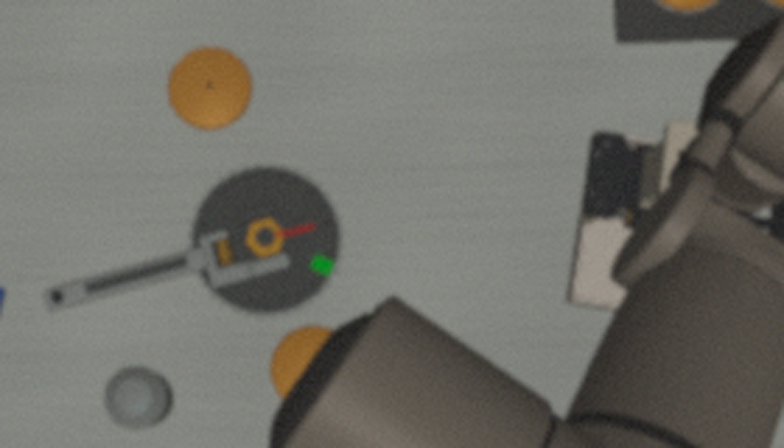

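Run:
```python
from h import *
import pickle
s,f=pickle.load(open('w10.pkl','rb'))
for dz in (0,6):
    s2=dict(s); s2['tool_pos']=s['tool_pos']+[0,0,dz]
    p=px2w(f,[[257,80],[404,85]],30,s2); e=p[1]-p[0]; L=np.linalg.norm(e); u=e/L
    n=np.array([u[1],-u[0],0]); 
    m=p.mean(0)
    for q in (n,-n):
        print(dz,p.round(1).tolist(),'w',L.round(1),'centre',(m+90*q).round(1),'yaw long',np.arctan2(q[1],q[0]))
M=R.from_rotvec(s['ee_rot']).as_matrix(); print(M[:,0].round(3),np.arctan2(M[1,0],M[0,0]))
```

```text
0 [[672.2, -295.1, 30.0], [650.8, -400.6, 30.0]] w 107.6 centre [ 573.3 -330.    30. ] yaw long 2.941151688408975
0 [[672.2, -295.1, 30.0], [650.8, -400.6, 30.0]] w 107.6 centre [ 749.7 -365.8   30. ] yaw long -0.20044096518081858
6 [[672.9, -294.1, 30.0], [651.0, -402.2, 30.0]] w 110.2 centre [ 573.7 -330.2   30. ] yaw long 2.9411516884089752
6 [[672.9, -294.1, 30.0], [651.0, -402.2, 30.0]] w 110.2 centre [ 750.1 -366.1   30. ] yaw long -0.2004409651808181
[-0.986  0.167  0.001] 2.9737261514457534
```

play_rows(
  xyz=[
    [0, -0.4, -3],
    [0, -0.4, -6],
    [0, -0.4, -9],
    [0, -0.4, -10.5],
    [0, -0.4, -11.4],
    [0, -0.4, -11.4],
    [0, -0.4, -11.4],
    [0, -0.4, -11.4],
    [0, -0.4, -11.4],
    [0, -0.4, -11.4],
    [0, -0.4, -9],
    [0, -0.4, -5],
    [0, -0.4, 0],
  ],
  rotation=[
    [0, 0, 0],
    [0, 0, 0],
    [0, 0, 0],
    [0, 0, 0],
    [0, 0, 0],
    [0, 0, 0],
    [0, 0, 0],
    [0, 0, 0],
    [0, 0, 0],
    [0, 0, 0],
    [0, 0, 0],
    [0, 0, 0],
    [0, 0, 0],
  ],
  fingers=[3, 3, 3, 3, 3, 3, 3, 5, 5, 5, 5, 5, 5],
)

```text
time: 9.68
tool_pos: [571.0, -327.4, 103.0]
ee_rot: [-0.173, -2.136, 2.132]
contact_force: [0.9, -0.7, 0.6]
grip_width: 49.9
```

```bash
python3 snap.py w11
```

```text
9.6833 [ 571.  -327.4  103. ] [-0.637  0.685  1.268 -0.     1.192  1.099] [ 0.88 -0.74  0.59] 49.903420771941995
```

View pics/w11.png

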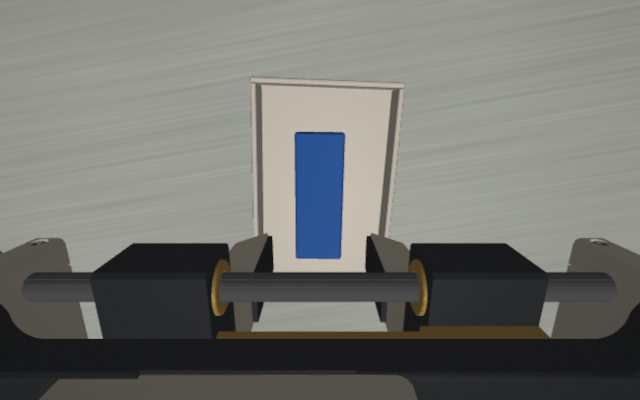

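play_rows(
  xyz=[
    [0, 38.5, 0],
    [0, 38.5, 0],
    [0, 38.5, 0],
    [0, 38.5, 0],
    [0, 38.5, 0],
    [0, 38.5, 0],
    [0, 38.5, 0],
    [0, 38.5, 0],
    [0, 38.5, 0],
    [0, 38.5, 0],
    [0, 38.5, -2],
    [0, 38.5, -4.1],
    [0, 38.5, -4.1],
    [0, 38.5, -4.1],
    [0, 38.5, -4.1],
    [0, 38.5, -4.1],
    [0, 38.5, -4.1],
    [0, 38.5, -4.1],
    [0, 38.5, -4.1],
  ],
  rotation=[
    [0, 0, 2.05],
    [0, 0, 2.05],
    [0, 0, 2.05],
    [0, 0, 2.05],
    [0, 0, 2.05],
    [0, 0, 2.05],
    [0, 0, 2.05],
    [0, 0, 2.05],
    [0, 0, 2.05],
    [0, 0, 2.05],
    [0, 0, 2.05],
    [0, 0, 2.05],
    [0, 0, 2.05],
    [0, 0, 2.05],
    [0, 0, 2.05],
    [0, 0, 2.05],
    [0, 0, 2.05],
    [0, 0, 2.05],
    [0, 0, 2.05],
  ],
  fingers=[0, 0, 0, 0, 0, 0, 0, 0, 0, 0, 0, 0, 0, 0, 0, 0, 0, 0, 0],
  squeeze=20,
)

```text
time: 11.32
tool_pos: [572.1, 56.9, 62.4]
ee_rot: [-1.34, 0.976, -0.977]
contact_force: [-0.6, 0.5, 0.5]
grip_width: 0.3
```

```bash
python3 snap.py w12; python3 -c "
import cv2;a=cv2.imread('pics/w12.png')[0:330,160:480];cv2.imwrite('pics/w12z.png',cv2.resize(a,None,fx=2.4,fy=1.8,interpolation=2))"
```

```text
11.3167 [572.1  56.9  62.4] [-0.034  0.593  1.579  0.     0.969 -0.346] [-0.57  0.5   0.48] 0.2662502647112785
```

View pics/w12.png

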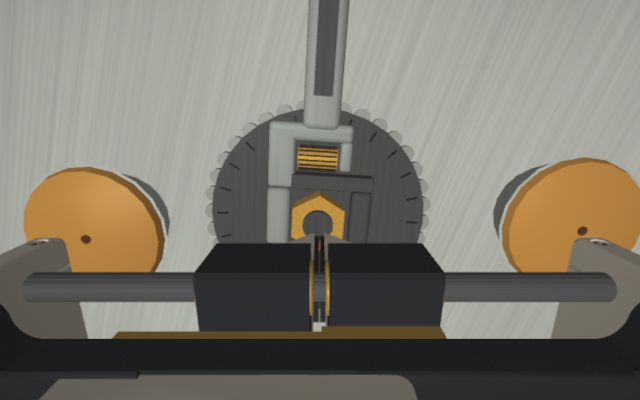

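View pics/w12z.png

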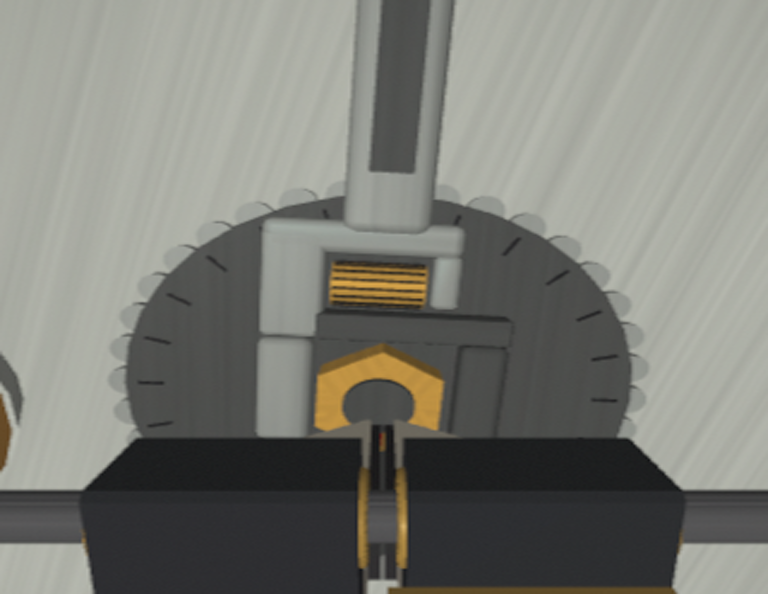

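```bash
cat > fitw.py <<'E'
from h import *
import pickle,sys
s,f=pickle.load(open(sys.argv[1]+'.pkl','rb')); dz=float(sys.argv[2]) if len(sys.argv)>2 else 6
s=dict(s); s['tool_pos']=s['tool_pos']+[0,0,dz]
im=f['color']; hsv=cv2.cvtColor(im,cv2.COLOR_RGB2HSV)
o=cv2.inRange(hsv,(10,110,60),(28,255,255))>0
o[240:]=0
for st,c,r in blobs(f,o,60):
    if st[4]<4000: print('orange',st,c.round(1),'@21',px2w(f,c,21,s)[0].round(1),'@22',px2w(f,c,22.5,s)[0].round(1))
g=cv2.inRange(hsv,(45,150,60),(80,255,255))>0
for st,c,r in blobs(f,g,8): print('green',st[4],c,px2w(f,c,6,s)[0].round(1))
E
python3 fitw.py w12 6; python3 fitw.py w12 0
python3 - <<'E'
from h import *
import pickle
s,f=pickle.load(open('w12.pkl','rb'));
g=cv2.cvtColor(f['color'],cv2.COLOR_RGB2GRAY)
for r in (20,50,80,110): print(r,g[r,295:365].tolist())
print('col', g[100:260,335].tolist())
E
```

```text
orange [297 146  41  25 784] [317.1 157.6] @21 [558.3  98.1  21. ] @22 [558.3  98.3  22.5]
orange [ 291  191   54   48 1387] [317.  213.4] @21 [570.4  60.3  21. ] @22 [570.2  60.8  22.5]
orange [297 146  41  25 784] [317.1 157.6] @21 [558.1  99.   21. ] @22 [558.   99.2  22.5]
orange [ 291  191   54   48 1387] [317.  213.4] @21 [569.8  62.2  21. ] @22 [569.6  62.7  22.5]
20 [174, 175, 174, 174, 175, 176, 173, 169, 169, 169, 171, 173, 155, 129, 131, 140, 143, 147, 151, 152, 152, 152, 131, 94, 79, 80, 81, 81, 80, 80, 79, 78, 78, 78, 79, 79, 80, 81, 80, 81, 81, 79, 83, 124, 143, 142, 139, 134, 127, 120, 113, 102, 99, 149, 171, 170, 171, 173, 172, 172, 173, 174, 174, 174, 175, 174, 173, 172, 172, 173]
50 [169, 169, 172, 174, 176, 176, 176, 176, 177, 177, 178, 145, 125, 138, 144, 149, 152, 155, 156, 154, 145, 110, 81, 82, 82, 82, 81, 81, 79, 79, 79, 80, 81, 81, 81, 82, 82, 83, 82, 81, 91, 128, 144, 143, 140, 134, 127, 120, 113, 99, 129, 166, 176, 175, 175, 175, 174, 173, 174, 175, 177, 176, 177, 176, 177, 174, 171, 170, 169, 170]
80 [178, 179, 177, 176, 174, 172, 174, 175, 176, 164, 137, 
[... 658 characters left out ...]
143, 143, 142, 142, 141, 141, 142, 140, 140, 140, 139, 137, 137, 137, 136, 135, 135, 134, 133, 129, 123, 116, 111, 126, 156, 154, 151, 148, 149, 150, 150, 150, 149, 139, 130, 117, 94, 76, 78, 77, 66, 46, 58, 71, 121, 105, 51, 102, 141, 137, 99, 92, 160, 164, 152, 102, 88, 147, 143, 126, 51, 84, 119, 84, 65, 77, 69, 64, 44, 44, 54, 72, 77, 76, 78, 78, 78, 79, 78, 78, 77, 77, 78, 76, 76, 76, 76, 75, 76, 76, 76, 76, 76, 77, 76, 76, 75, 75, 77, 97, 132, 146, 148, 149, 150, 151, 150, 151, 150, 148, 147, 145, 146, 148, 148, 150, 150, 150, 149, 150, 151, 149, 149, 152, 151, 150, 149, 146, 145, 144, 135, 108, 104, 104, 103, 104, 96, 61, 31, 30, 30, 30, 30, 29, 31, 32, 29, 30, 31, 31, 30, 30, 31, 29]
```

Run:
```python
from h import *
import pickle
s,f=pickle.load(open('w12.pkl','rb')); s=dict(s); s['tool_pos']=s['tool_pos']+[0,0,6]
p=px2w(f,[[327.5,20],[325.9,50],[323.9,80]],17,s); print(p.round(1))
d=p[2]-p[0]; print('wrench x yaw',np.arctan2(d[1],d[0]))
M=R.from_rotvec(s['ee_rot']).as_matrix(); print('tool x yaw',np.arctan2(M[1,0],M[0,0]))
# image positions of hypothesised wrench
th=np.arctan2(d[1],d[0]); x=np.array([np.cos(th),np.sin(th),0]); y=np.array([-x[1],x[0],0])
# origin: axis line through p[2], and worm
A,c=campose(f,s); print('cam',c.round(1))
hx=px2w(f,[[317.1,146],[317.1,171],[295.8+0.5,157],[338.5,157]],22.5,s)
print(hx.round(1), [((q-hx[0])@x).round(1) for q in hx],[((q-p[2])@y).round(1) for q in hx])
# nut: hex top corners: (382/2.4+160,345/1.8) top corner; left (316..)/..
n=px2w(f,[[160+382/2.4,353/1.8],[160+317/2.4,388/1.8],[160+443/2.4,390/1.8]],21,s); print(n.round(1), [((q-hx[0])@x).round(1) for q in n],[((q-p[2])@y).round(1) for q in n])
fj=px2w(f,[[160+308/2.4,380/1.8],[160+460/2.4,350/1.8]],20,s); print('jaw faces y',[((q-p[2])@y).round(1) for q in fj])
```

```text
[[538.8 180.2  17. ]
 [543.1 163.8  17. ]
 [547.4 146.6  17. ]]
wrench x yaw -1.3188326118197025
tool x yaw -1.258762855661762
cam [549.4 128.9 236.1]
[[555.9 105.7  22.5]
 [561.1  89.7  22.5]
 [544.9  94.5  22.5]
 [571.8 103.1  22.5]] [np.float64(0.0), np.float64(16.8), np.float64(8.1), np.float64(6.5)] [np.float64(-1.9), np.float64(-1.0), np.float64(-15.4), np.float64(12.8)]
[[568.   72.9  21. ]
 [554.   53.4  21. ]
 [589.8  64.   21. ]] [np.float64(34.8), np.float64(50.2), np.float64(48.8)] [np.float64(1.5), np.float64(-16.9), np.float64(20.5)]
jaw faces y [np.float64(-19.7), np.float64(24.2)]
```

play_rows(
  xyz=[
    [-1.58, 4.93, -1.5],
    [-1.58, 4.93, -3.0],
    [-1.58, 4.93, -3.8],
    [-1.58, 4.93, -3.8],
  ],
  rotation=[
    [0, 0, -0.06],
    [0, 0, -0.06],
    [0, 0, -0.06],
    [0, 0, -0.06],
  ],
  fingers=[0, 0, 0, 0],
)

```text
time: 11.7
tool_pos: [554.8, 106.5, 22.4]
ee_rot: [-1.321, 1.022, -1.018]
contact_force: [0.3, -0.1, -0.5]
grip_width: 0.5
```

```bash
python3 snap.py w13; python3 -c "
import cv2;a=cv2.imread('pics/w13.png')[130:340,200:440];cv2.imwrite('pics/w13z.png',cv2.resize(a,None,fx=3,fy=2.7,interpolation=2))"; python3 snap.py s13 scene;  python3 -c "
import cv2;a=cv2.imread('pics/s13.png')[200:290,260:400];cv2.imwrite('pics/s13z.png',cv2.resize(a,None,fx=5.5,fy=5.5,interpolation=2))"
```

```text
11.7 [554.8 106.5  22.4] [ 0.054  0.636  1.636 -0.     0.873 -0.201] [ 0.26 -0.14 -0.54] 0.5442937466755126
11.75 [555.9 105.9  23.5] [ 0.053  0.635  1.634 -0.     0.874 -0.201] [ 0.73 -0.35 -0.42] 0.584437746869184
```

View pics/w13z.png

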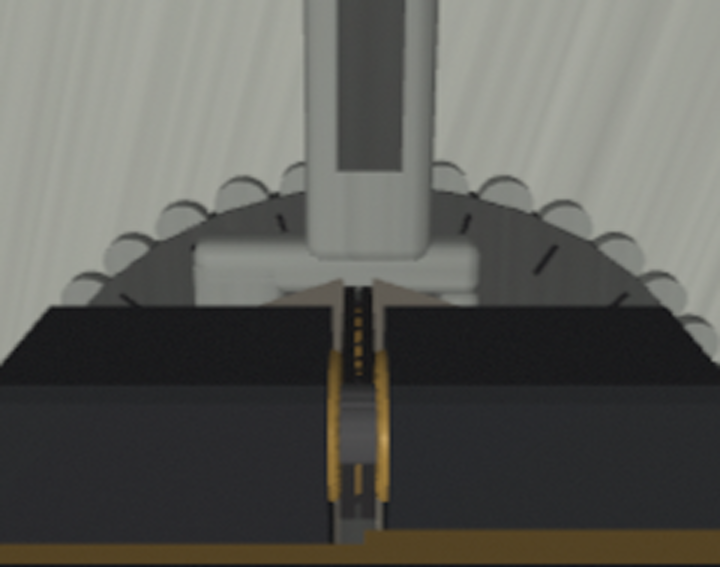

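View pics/s13z.png

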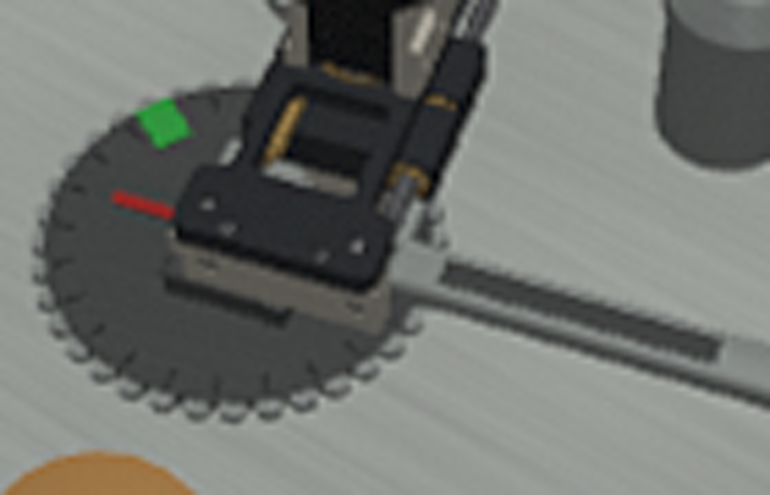

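play_rows(
  xyz=[
    [0, 0, -0.5],
    [0, 0, -0.9],
    [0, 0, -1.1],
    [0, 0, -1.1],
  ],
  rotation=[
    [0, 0, 0],
    [0, 0, 0],
    [0, 0, 0],
    [0, 0, 0],
  ],
  fingers=[0, 0, 0, 0],
)

```text
time: 12.13
tool_pos: [556.8, 105.5, 13.7]
ee_rot: [-1.318, 1.02, -1.021]
contact_force: [-1.3, -1.2, 5.4]
grip_width: 0.7
```

play_rows(
  xyz=[
    [0, 0, -0.1],
    [0.06, -0.24, -0.1],
    [0.12, -0.48, -0.1],
    [0.18, -0.72, -0.1],
    [0.25, -0.97, -0.1],
    [0.31, -1.21, -0.1],
    [0.37, -1.45, -0.1],
  ],
  rotation=[
    [0, 0, 0],
    [0, 0, 0],
    [0, 0, 0],
    [0, 0, 0],
    [0, 0, 0],
    [0, 0, 0],
    [0, 0, 0],
  ],
  fingers=[0, 0, 0, 0, 0, 0, 0],
)

```text
time: 12.72
tool_pos: [560.1, 92.2, 13.5]
ee_rot: [-1.317, 1.02, -1.02]
contact_force: [-4.5, 4.7, 10.4]
grip_width: 0.0
```

play_rows(
  xyz=[
    [0, 0, 2],
    [1.2, -3.4, 4],
    [1.2, -3.4, 5],
    [1.2, -3.4, 5],
  ],
  rotation=[
    [0, 0, 0],
    [0, 0, 0],
    [0, 0, 0],
    [0, 0, 0],
  ],
  fingers=[0, 0, 0, 0],
)

```text
time: 13.05
tool_pos: [574.2, 56.1, 64.7]
ee_rot: [-1.314, 1.018, -1.026]
contact_force: [0.5, -0.3, 0.0]
grip_width: 0.4
```

```bash
python3 snap.py w14; python3 -c "
import cv2;a=cv2.imread('pics/w14.png')[90:260,200:440];cv2.imwrite('pics/w14z.png',cv2.resize(a,None,fx=3.3,fy=3.3,interpolation=2))
a=cv2.imread('pics/w12.png')[90:260,200:440];cv2.imwrite('pics/w12y.png',cv2.resize(a,None,fx=3.3,fy=3.3,interpolation=2))"
```

```text
13.05 [574.2  56.1  64.7] [-0.035  0.59   1.576 -0.     0.97  -0.287] [ 0.45 -0.28  0.04] 0.43659772733334296
```

View pics/w14z.png

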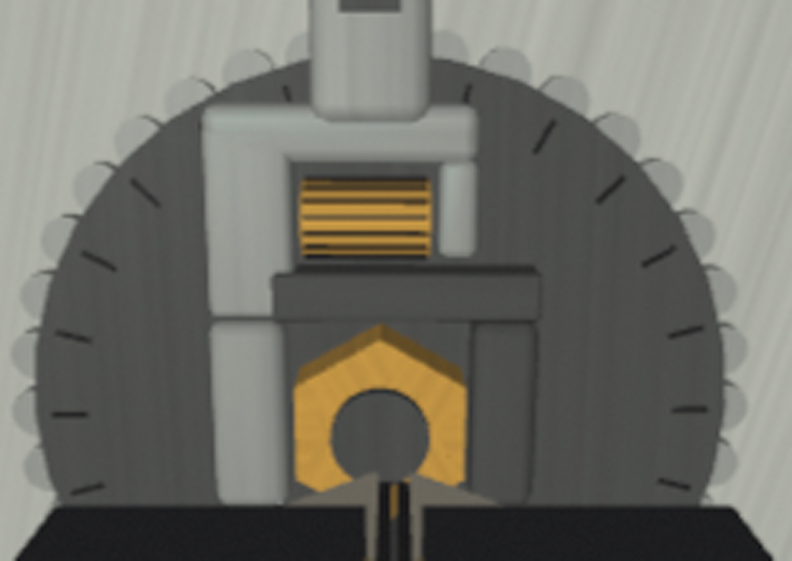

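View pics/w12y.png

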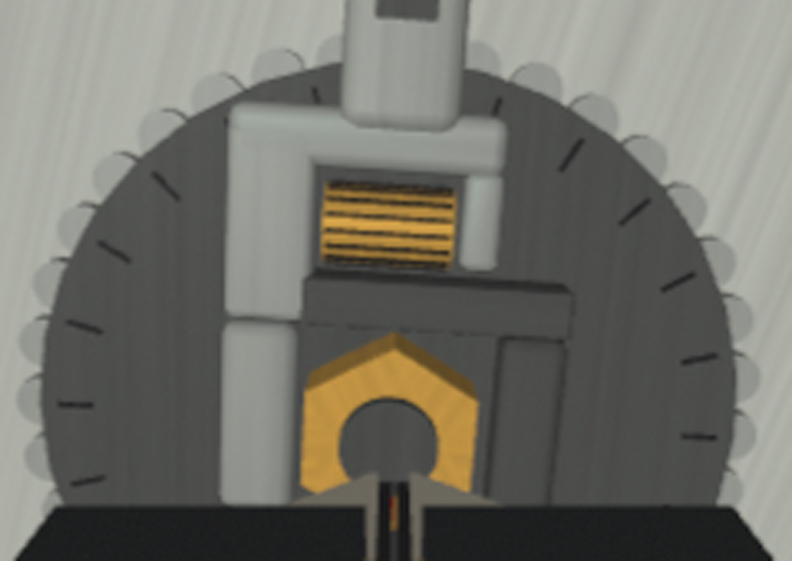

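```bash
python3 fitw.py w14 6
```

```text
orange [291 144  40  24 844] [310.4 155.2] @21 [558.3  98.3  21. ] @22 [558.3  98.5  22.5]
orange [ 289  188   53   51 1435] [314.3 211.9] @21 [570.9  59.5  21. ] @22 [570.7  60.   22.5]
```

play_rows(
  xyz=[
    [-1.57, 4.85, -2],
    [-1.57, 4.85, -3],
    [-1.57, 4.85, -4],
    [-1.57, 4.85, -4.6],
    [-1.57, 4.85, -5.0],
    [-1.57, 4.85, -5.0],
    [-1.51, 4.61, -5.0],
    [-1.45, 4.37, -5.0],
    [-1.39, 4.13, -5.0],
    [-1.32, 3.88, -5.0],
    [-1.26, 3.64, -5.0],
    [-1.2, 3.4, -5.0],
    [-1.17, 3.3, -5.0],
    [-1.17, 3.3, -5.0],
  ],
  rotation=[
    [0, 0, 0],
    [0, 0, 0],
    [0, 0, 0],
    [0, 0, 0],
    [0, 0, 0],
    [0, 0, 0],
    [0, 0, 0],
    [0, 0, 0],
    [0, 0, 0],
    [0, 0, 0],
    [0, 0, 0],
    [0, 0, 0],
    [0, 0, 0],
    [0, 0, 0],
  ],
  fingers=[0, 0, 0, 0, 0, 0, 0, 0, 0, 0, 0, 0, 0, 0],
)

```text
time: 14.27
tool_pos: [560.2, 90.7, 13.4]
ee_rot: [-1.317, 1.021, -1.02]
contact_force: [-5.6, 3.8, 13.5]
grip_width: 0.1
```

play_rows(
  xyz=[
    [0, 0, 2],
    [1.2, -3.3, 4],
    [1.2, -3.3, 5],
    [1.2, -3.3, 5],
    [1.2, -3.3, 5],
  ],
  rotation=[
    [0, 0, 0],
    [0, 0, 0],
    [0, 0, 0],
    [0, 0, 0],
    [0, 0, 0],
  ],
  fingers=[0, 0, 0, 0, 0],
)

```text
time: 14.68
tool_pos: [572.3, 57.0, 62.1]
ee_rot: [-1.318, 1.021, -1.022]
contact_force: [0.2, 0.4, -1.1]
grip_width: 0.7
```

```bash
python3 snap.py w15; python3 fitw.py w15 6; python3 -c "
import cv2;a=cv2.imread('pics/w15.png')[90:260,200:440];cv2.imwrite('pics/w15z.png',cv2.resize(a,None,fx=3.3,fy=3.3,interpolation=2))"
```

```text
14.6833 [572.3  57.   62.1] [-0.034  0.594  1.578  0.     0.969 -0.287] [ 0.23  0.36 -1.13] 0.6560349849718168
orange [295 148  41  23 756] [315.6 158.4] @21 [560.1  98.3  21. ] @22 [560.   98.5  22.5]
orange [ 291  191   53   49 1378] [317.1 213.6] @21 [570.8  60.6  21. ] @22 [570.7  61.1  22.5]
```

View pics/w15z.png

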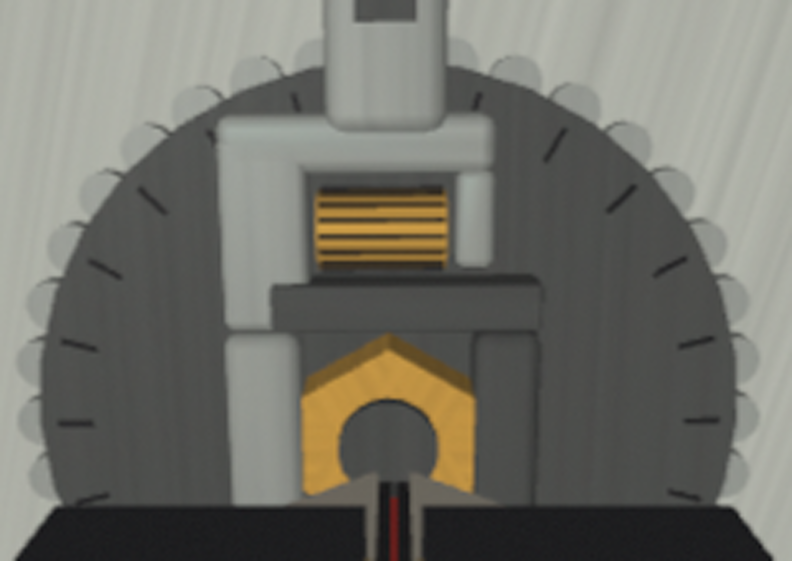

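```bash
python3 snap.py t15 top
python3 - <<'E'
from h import *
import pickle
s,f=pickle.load(open('w15.pkl','rb')); s=dict(s); s['tool_pos']=s['tool_pos']+[0,0,6]
g=cv2.cvtColor(f['color'],cv2.COLOR_RGB2GRAY).astype(float)
pts=[]
for r in range(5,90,5):
    row=cv2.GaussianBlur(g[r:r+1,280:370],(5,1),0)[0]; d=np.diff(row)
    l=np.argmin(d[10:50])+10; rr=np.argmax(d[l:])+l
    pts.append([280.5+(l+rr)/2,r])
print(pts[::4])
p=px2w(f,pts,17,s); vx,vy,x0,y0=cv2.fitLine(p[:,:2].astype(np.float32),cv2.DIST_HUBER,0,.01,.01).ravel(); 
if vy>0: vx,vy=-vx,-vy
th=np.arctan2(vy,vx); print('wrench yaw',th,'pt',x0,y0)
C=np.array([572,55.5]); print('perp of C from axis',(C-[x0,y0])@np.array([-np.sin(th),np.cos(th)]))
f=eyes=pickle.load(open('t15.pkl','rb'))[1]
print('shaker',px2w(f,[269,221],94).round(1), px2w(f,[269,222],0).round(1))
cv2.imwrite('pics/t15z.png',cv2.resize(f['color'][90:250,220:380,::-1],None,fx=4.5,fy=3.7,interpolation=cv2.INTER_CUBIC))
E
```

```text
14.7333 [571.6  57.5  61.3] [-0.033  0.594  1.58   0.     0.969 -0.287] [-0.69  0.19 -0.85] 0.5815319397248812
[[np.float64(321.0), 5], [np.float64(321.0), 25], [np.float64(321.0), 45], [np.float64(321.0), 65], [np.float64(321.0), 85]]
wrench yaw -1.3151538 pt 546.48474 165.32568
perp of C from axis -3.085259607556509
shaker [[406.6 177.4  94. ]] [[405.9 191.3   0. ]]
```

View pics/t15z.png

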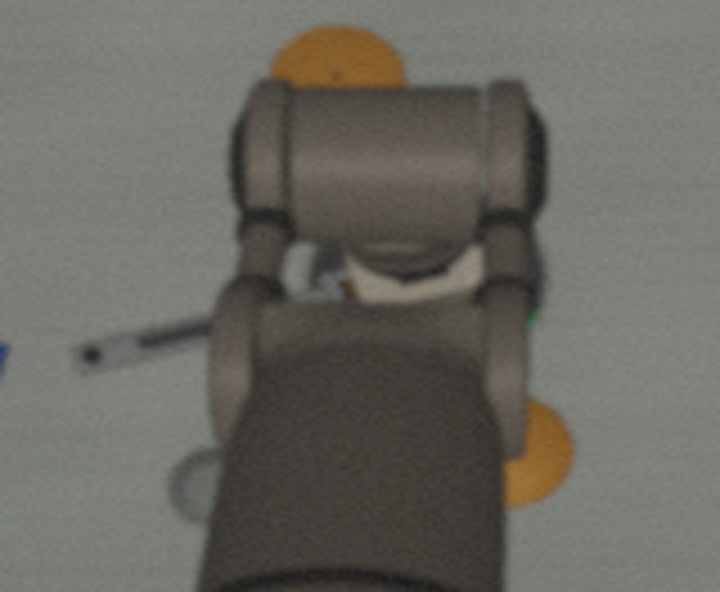

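play_rows(
  xyz=[
    [-7.9, 18.46, 0],
    [-7.9, 18.46, 0],
    [-7.9, 18.46, 0],
    [-7.9, 18.46, 0],
    [-7.9, 18.46, 0],
    [-7.9, 18.46, 0],
    [-7.9, 18.46, 0],
    [-7.9, 18.46, 0],
    [-7.9, 18.46, 0],
    [-7.9, 18.46, 0],
    [-7.9, 18.46, 0],
    [-7.9, 18.46, 0],
    [-7.9, 18.46, 0],
    [-7.9, 18.46, 0],
    [-7.9, 18.46, -2],
    [-7.9, 18.46, -3],
    [-7.9, 18.46, -3],
  ],
  rotation=[
    [0, 0, -1.567],
    [0, 0, -1.567],
    [0, 0, -1.567],
    [0, 0, -1.567],
    [0, 0, -1.567],
    [0, 0, -1.567],
    [0, 0, -1.567],
    [0, 0, -1.567],
    [0, 0, -1.567],
    [0, 0, -1.567],
    [0, 0, -1.567],
    [0, 0, -1.567],
    [0, 0, -1.567],
    [0, 0, -1.567],
    [0, 0, -1.567],
    [0, 0, -1.567],
    [0, 0, -1.567],
  ],
  fingers=[0, 0, 0, 0, 0, 0, 0, 0, 0, 0, 0, 0, 0, 0, 0, 0, 0],
)

```text
time: 16.2
tool_pos: [490.8, 241.8, 29.3]
ee_rot: [-0.28, 2.084, -2.086]
contact_force: [0.3, 0.5, -0.3]
grip_width: 0.3
```

```bash
python3 snap.py w16; python3 snap.py t16 top
python3 - <<'E'
import cv2
a=cv2.imread('pics/t16.png')[90:250,220:420];cv2.imwrite('pics/t16z.png',cv2.resize(a,None,fx=4,fy=3.7,interpolation=2))
E
```

```text
16.2 [490.8 241.8  29.3] [ 0.318  0.603  1.681 -0.     0.864  1.628] [ 0.31  0.49 -0.35] 0.3157103931970363
16.25 [491.6 242.   30.5] [ 0.318  0.601  1.679 -0.     0.866  1.628] [ 0.67 -0.38 -0.33] 0.4257694878924118
```

View pics/w16.png

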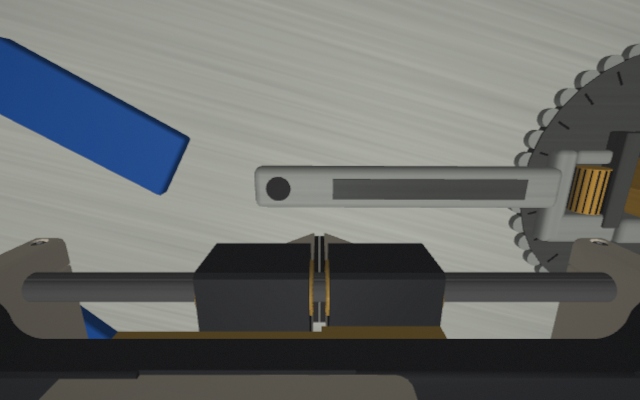

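View pics/t16z.png

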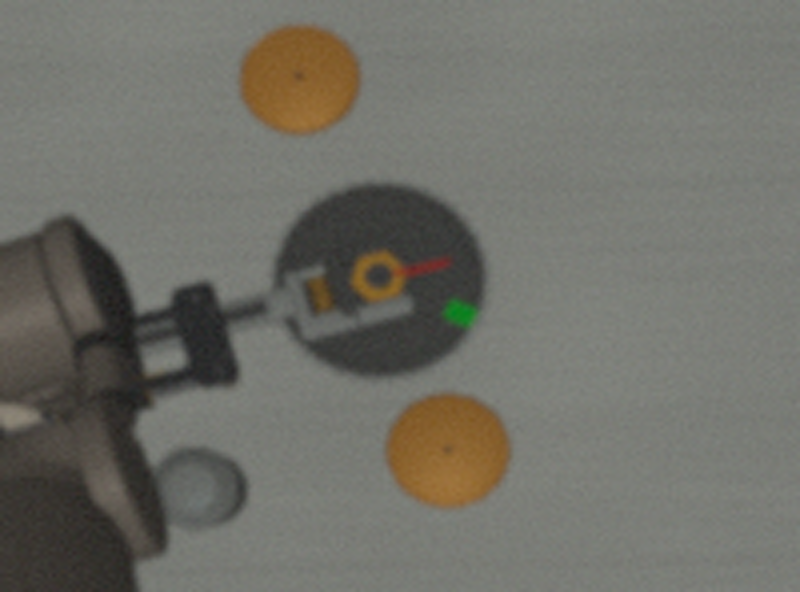

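```bash
cat > ang.py <<'E'
import sys,pickle
from h import *
s,f=pickle.load(open(sys.argv[1]+'.pkl','rb')); im=f['color']; hsv=cv2.cvtColor(im,cv2.COLOR_RGB2HSV)
def near(p): return np.hypot(*(p[:2]-np.array([571,55])))<110
def cen(m,z):
    out=None;best=0
    for st,c,r in blobs(f,m,6):
        w=px2w(f,c,z)[0]
        if near(w) and st[4]>best: best=st[4];out=w
    return out,best
g,ng=cen(cv2.inRange(hsv,(45,120,40),(80,255,255))>0,6)
r,nr=cen((cv2.inRange(hsv,(0,120,70),(6,255,255))>0)|(cv2.inRange(hsv,(172,120,70),(180,255,255))>0),16)
dark=(cv2.inRange(hsv,(0,0,0),(180,80,75))>0)
print('green',g,ng,'red',r,nr)
for C in ([570.5,55],[573,55]):
    a=lambda p: np.arctan2(p[1]-C[1],p[0]-C[0])
    print(C,'ptr',a(r).round(3),'mark',a(g).round(3),'cw to go',(a(r)-a(g)).round(3),'radii',np.hypot(*(r[:2]-C)).round(1),np.hypot(*(g[:2]-C)).round(1))
E
python3 ang.py t16; python3 snap.py s16 scene; python3 ang.py s16
python3 - <<'E'
from h import *
import pickle
s,f=pickle.load(open('w16.pkl','rb'));s=dict(s); s['tool_pos']=s['tool_pos']+[0,0,6]
p=px2w(f,[[257,206],[540,207],[257,168]],20,s);p2=px2w(f,[[257,206],[540,207]],14,s);print(p.round(1),p2.round(1))
d=p[0]-p[1];print('handle dir yaw',np.arctan2(d[1],d[0]), 'wrench yaw',np.arctan2(-d[1],-d[0]))
E
```

```text
green [542.89991443  -4.97233605   6.        ] 43 red [578.16737772  20.00053112  16.        ] 27
[570.5, 55] ptr -1.355 mark -2.002 cw to go 0.647 radii 35.8 66.0
[573, 55] ptr -1.424 mark -2.036 cw to go 0.612 radii 35.4 67.1
16.3 [492.5 242.2  31.4] [ 0.317  0.6    1.678 -0.     0.866  1.629] [-0.16 -0.15 -0.12] 0.6294420698633137
green [542.48116234  -6.20241542   6.        ] 59 red [585.5104729   20.50180055  16.        ] 36
[570.5, 55] ptr -1.16 mark -2.0 cw to go 0.84 radii 37.6 67.3
[573, 55] ptr -1.223 mark -2.033 cw to go 0.81 radii 36.7 68.4
[[499.3 283.5  20. ]
 [542.3 119.3  20. ]
 [521.9 288.2  20. ]] [[497.2 284.1  14. ]
 [541.6 114.6  14. ]]
handle dir yaw 1.8269132300381772 wrench yaw -1.314679423551616
```

Run:
```python
import numpy as np
O=np.array([574,56.3]); v=np.array([493.3,242.3])-O
for a in [.05,.1,.15,.2,.25,.3,.35,.4,.45,.5,.55,.6,.64]:
    c,s=np.cos(a),np.sin(a); p=np.array([v[0]*c+v[1]*s,-v[0]*s+v[1]*c])-v
    print(a,(p/10).round(2))
```

```text
0.05 [0.94 0.38]
0.1 [1.9  0.71]
0.15 [2.87 1.  ]
0.2 [3.86 1.23]
0.25 [4.85 1.42]
0.3 [5.86 1.55]
0.35 [6.87 1.64]
0.4 [7.88 1.67]
0.45 [8.89 1.66]
0.5 [9.91 1.59]
0.55 [10.91  1.48]
0.6 [11.91  1.31]
0.64 [12.7   1.14]
```

play_rows(
  xyz=[
    [0, 0, -2],
    [0, 0, -3.4],
    [0, 0, -3.6],
    [0, 0, -3.6],
    [0, 0, -3.6],
  ],
  rotation=[
    [0, 0, 0],
    [0, 0, 0],
    [0, 0, 0],
    [0, 0, 0],
    [0, 0, 0],
  ],
  fingers=[0, 0, 0, 0, 0],
)

```text
time: 16.77
tool_pos: [493.7, 242.5, -3.0]
ee_rot: [-0.269, 2.083, -2.083]
contact_force: [0.2, 1.3, -0.5]
grip_width: 0.3
```

play_rows(
  xyz=[
    [0.94, 0.38, 0],
    [1.9, 0.71, 0],
    [2.87, 1.0, 0],
    [3.86, 1.23, 0],
    [4.85, 1.42, 0],
    [5.86, 1.55, 0],
  ],
  rotation=[
    [0, 0, -0.05],
    [0, 0, -0.1],
    [0, 0, -0.15],
    [0, 0, -0.2],
    [0, 0, -0.25],
    [0, 0, -0.3],
  ],
  fingers=[0, 0, 0, 0, 0, 0],
)

```text
time: 17.27
tool_pos: [552.0, 257.8, -2.8]
ee_rot: [-0.048, -2.199, 2.199]
contact_force: [-1.2, -1.5, -0.0]
grip_width: 0.3
```

```bash
python3 snap.py w17; python3 snap.py t17 top; python3 ang.py t17
python3 - <<'E'
import cv2
a=cv2.imread('pics/t17.png')[90:250,220:420];cv2.imwrite('pics/t17z.png',cv2.resize(a,None,fx=4,fy=3.7,interpolation=2))
E
```

```text
17.2667 [552.  257.8  -2.8] [ 0.311  0.732  1.518 -0.     0.892  1.927] [-1.18 -1.52 -0.03] 0.2823747416478312
17.3167 [554.3 258.   -2.5] [ 0.311  0.734  1.514 -0.     0.891  1.929] [0.24 0.06 0.95] 0.5900877208842035
green [542.90481224  -4.76661587   6.        ] 43 red [568.66943808  17.44149972  16.        ] 29
[570.5, 55] ptr -1.619 mark -2.003 cw to go 0.384 radii 37.6 65.8
[573, 55] ptr -1.686 mark -2.037 cw to go 0.352 radii 37.8 66.9
```

View pics/w17.png

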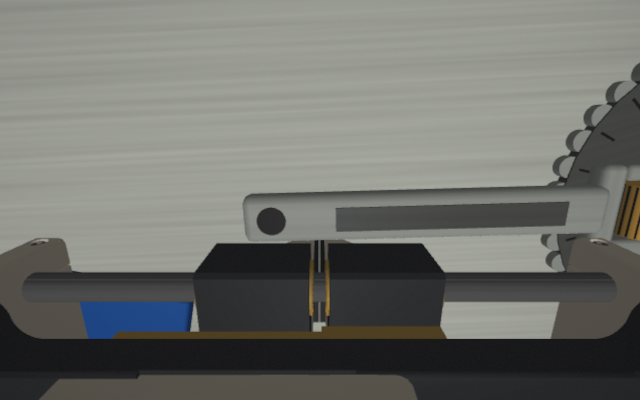

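View pics/t17z.png

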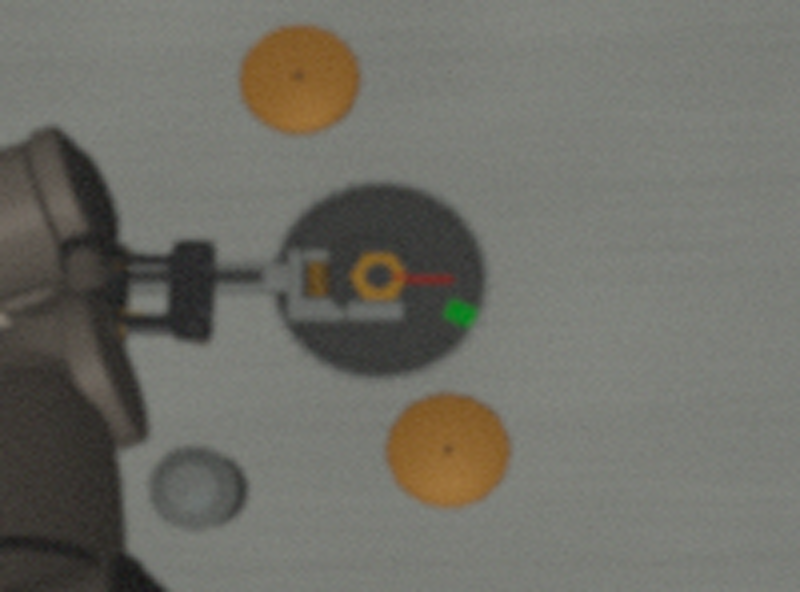

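play_rows(
  xyz=[
    [1.01, 0.09, 0],
    [2.02, 0.12, 0],
    [3.03, 0.11, 0],
    [4.05, 0.04, 0],
    [5.05, -0.07, 0],
    [6.05, -0.24, 0],
    [6.44, -0.32, 0],
    [6.44, -0.32, 0],
  ],
  rotation=[
    [0, 0, -0.05],
    [0, 0, -0.1],
    [0, 0, -0.15],
    [0, 0, -0.2],
    [0, 0, -0.25],
    [0, 0, -0.3],
    [0, 0, -0.32],
    [0, 0, -0.32],
  ],
  fingers=[0, 0, 0, 0, 0, 0, 0, 0],
)

```text
time: 18.03
tool_pos: [616.6, 254.5, -3.3]
ee_rot: [-0.371, -2.025, 2.024]
contact_force: [0.1, 0.7, 0.1]
grip_width: 0.6
```

```bash
python3 snap.py w18; python3 snap.py t18 top; python3 ang.py t18; python3 snap.py s18 scene; python3 ang.py s18
python3 - <<'E'
import cv2
a=cv2.imread('pics/t18.png')[130:200,280:350];a=cv2.resize(a,None,fx=6,fy=6,interpolation=2)
b=cv2.imread('pics/s18.png')[200:280,255:335];b=cv2.resize(b,(420,420),interpolation=2)
cv2.imwrite('pics/ts18.png',cv2.hconcat([a[:,:380],b]))
E
```

```text
18.0333 [616.6 254.5  -3.3] [0.277 0.817 1.329 0.    0.995 2.209] [0.1  0.72 0.12] 0.5791971261017992
18.0833 [616.3 254.6  -3.4] [ 0.277  0.817  1.33  -0.     0.995  2.208] [ 0.65 -0.51 -0.22] 0.4835985456993076
green [542.89991443  -4.97233605   6.        ] 43 red [558.07680022  20.14565259  16.        ] 24
[570.5, 55] ptr -1.913 mark -2.002 cw to go 0.089 radii 37.0 66.0
[573, 55] ptr -1.975 mark -2.036 cw to go 0.061 radii 37.9 67.1
18.1333 [616.  254.7  -3.5] [0.277 0.816 1.33  0.    0.994 2.208] [-0.34  0.73 -0.19] 0.5428972216417515
green [542.33473929  -6.34123242   6.        ] 58 red [562.9487483   18.44263199  16.        ] 25
[570.5, 55] ptr -1.774 mark -2.001 cw to go 0.227 radii 37.3 67.5
[573, 55] ptr -1.839 mark -2.034 cw to go 0.195 radii 37.9 68.6
```

View pics/ts18.png

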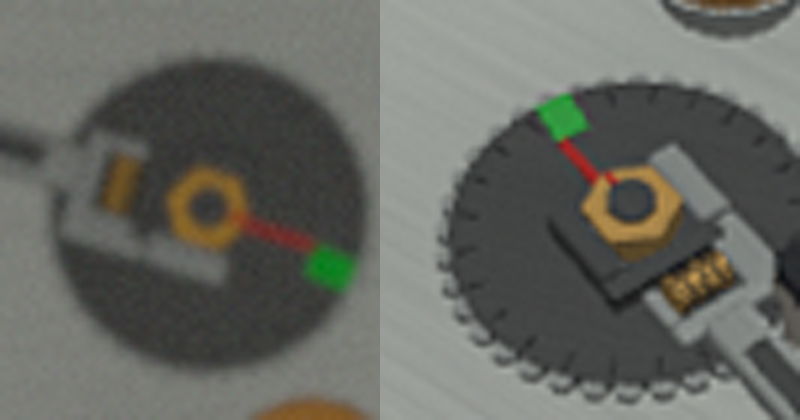

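View pics/w18.png

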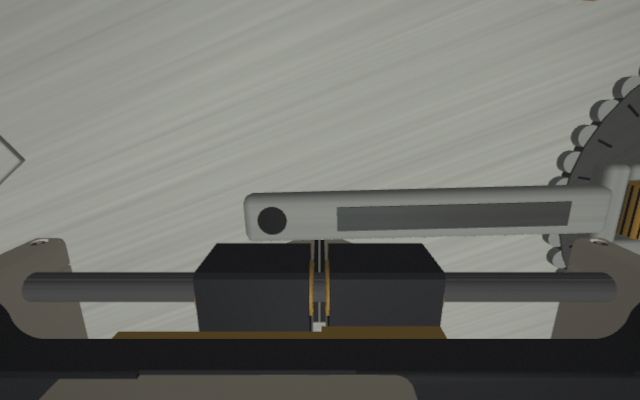

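play_rows(
  xyz=[
    [0.55, -0.12, 0],
    [1.09, -0.26, 0],
    [1.62, -0.42, 0],
    [2.15, -0.58, 0],
    [2.15, -0.58, 0],
    [2.15, -0.58, 0],
    [1.1, -0.26, 0],
    [0.6, -0.1, 0],
    [0.6, -0.1, 3],
    [0.6, -0.1, 6.6],
  ],
  rotation=[
    [0, 0, -0.03],
    [0, 0, -0.055],
    [0, 0, -0.08],
    [0, 0, -0.11],
    [0, 0, -0.11],
    [0, 0, -0.11],
    [0, 0, -0.11],
    [0, 0, -0.11],
    [0, 0, -0.11],
    [0, 0, -0.11],
  ],
  fingers=[0, 0, 0, 0, 0, 0, 0, 0, 0, 0],
)

```text
time: 19.02
tool_pos: [619.4, 253.2, 59.5]
ee_rot: [-0.463, -1.953, 1.96]
contact_force: [1.1, -0.9, 0.6]
grip_width: 0.3
```

```bash
python3 snap.py t19 top; python3 ang.py t19; python3 snap.py s19 scene; python3 ang.py s19
python3 - <<'E'
import cv2
a=cv2.imread('pics/t19.png')[130:200,280:350];a=cv2.resize(a,None,fx=6,fy=6,interpolation=2)
b=cv2.imread('pics/s19.png')[200:280,255:335];b=cv2.resize(b,(420,420),interpolation=2)
cv2.imwrite('pics/ts19.png',cv2.hconcat([a[:,:380],b]))
E
```

```text
19.0167 [619.4 253.2  59.5] [ 0.274  0.75   1.268 -0.     1.13   2.316] [ 1.12 -0.86  0.59] 0.27189668449078924
green [542.82319673  -5.00970016   6.        ] 42 red [554.54668151  21.38110857  16.        ] 23
[570.5, 55] ptr -2.014 mark -2.003 cw to go -0.011 radii 37.2 66.1
[573, 55] ptr -2.073 mark -2.037 cw to go -0.036 radii 38.4 67.2
19.0667 [624.9 254.7  70.1] [ 0.274  0.74   1.258 -0.     1.135  2.316] [3.32 1.16 5.75] 0.26756515541529685
green [542.41884518  -6.3759466    6.        ] 58 red [558.82850357  20.10841556  16.        ] 26
[570.5, 55] ptr -1.894 mark -2.0 cw to go 0.106 radii 36.8 67.5
[573, 55] ptr -1.957 mark -2.033 cw to go 0.076 radii 37.7 68.6
```

View pics/ts19.png

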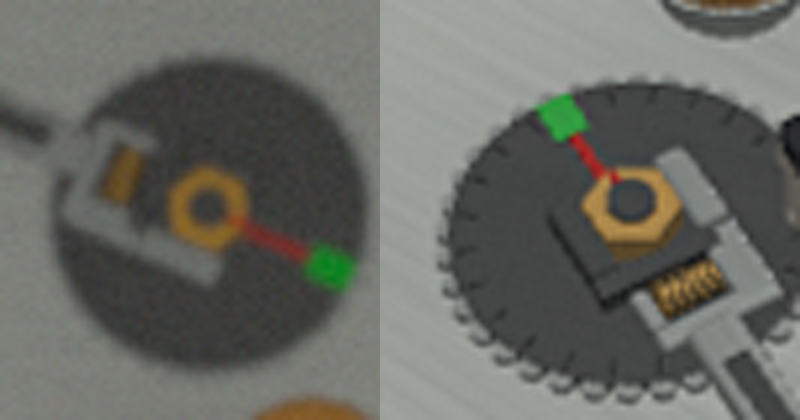

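play_rows(
  xyz=[
    [-2, -3, 5.8],
    [-11.6, -16.3, 5.8],
    [-11.6, -16.3, 5.8],
    [-11.6, -16.3, 5.8],
    [-11.6, -16.3, 5.8],
    [-11.6, -16.3, 5.8],
    [-11.6, -16.3, 5.8],
    [-11.6, -16.3, 5.8],
  ],
  rotation=[
    [0, 0, 0],
    [0, 0, 0],
    [0, 0, 0],
    [0, 0, 0],
    [0, 0, 0],
    [0, 0, 0],
    [0, 0, 0],
    [0, 0, 0],
  ],
  fingers=[0, 0, 0, 0, 0, 0, 0, 0],
)

```text
time: 19.78
tool_pos: [506.9, 90.5, 120.7]
ee_rot: [-0.474, -1.959, 1.958]
contact_force: [0.4, -0.0, 0.5]
grip_width: 0.6
```

```bash
python3 snap.py w20
python3 - <<'E'
import cv2
a=cv2.imread('pics/w20.png')[0:240,160:480];cv2.imwrite('pics/w20z.png',cv2.resize(a,None,fx=2.5,fy=2.5,interpolation=2))
E
```

```text
19.7833 [506.9  90.5 120.7] [0.028 0.423 1.692 0.    1.024 2.072] [ 0.42 -0.03  0.48] 0.5506570611285198
```

View pics/w20z.png

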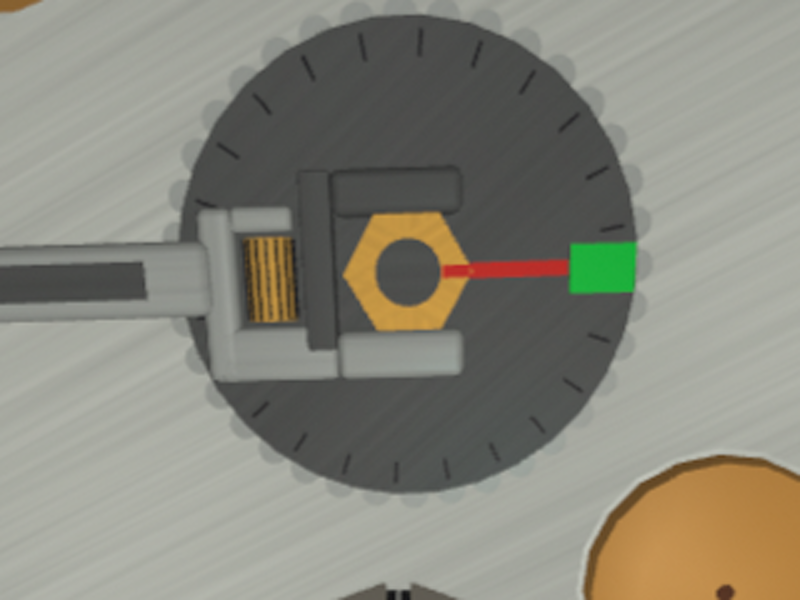

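Run:
```python
from h import *
import pickle
from bench import sensors, eyes
a=cv2.imread('pics/s19.png'); 
f=eyes.grab_frame('scene'); im=f['color']; hsv=cv2.cvtColor(im,cv2.COLOR_RGB2HSV)
o=cv2.inRange(hsv,(10,120,100),(25,255,255))>0
for st,c,r in blobs(f,o,500):
    w=px2w(f,c,42)[0]
    if 380<w[0]<780 and -50<w[1]<200: print('pie',c.round(1),w.round(1))
b=cv2.inRange(hsv,(105,120,60),(130,255,255))>0
for st,c,r in blobs(f,b,200): print('blue',c.round(1),px2w(f,c,14)[0].round(1))
cv2.imwrite('pics/fin.png',im[:,:,::-1])
s=sensors.sense(); print(s['time'],s['tool_pos'],s['contact_force'])
```

```text
pie [276.5 302.2] [732.8 111.6  42. ]
blue [44.1 57.6] [  446.1 -1106.6    14. ]
blue [613.7   5. ] [-938.7  368.2   14. ]
blue [179.9 173.1] [ 575.7 -325.1   14. ]
blue [490.7 187. ] [193.  332.3  14. ]
blue [490.  255.2] [382.3 403.3  14. ]
blue [456.1 303.1] [526.7 390.5  14. ]
19.8833 [507.19764679  91.48674923 120.10617544] [ 0.6037202   0.09722956 -0.16919495]
```

View pics/fin.png

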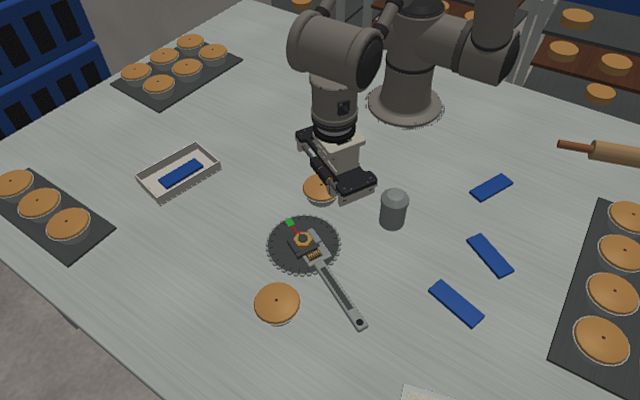

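```bash
python3 -c "
from bench import arm
print(arm.close_job())"
```

```text
the job is handed in; nothing more can be done
None
```

The job is handed in at about 20 s of the 64 s. `close_job()` reports no verdict, so what follows rests on my last pictures.

**What I did**
- I picked up the rightmost blue gauge bar and set it flat in the tray.
- I closed the jaws on the nut with two press-and-draw strokes across the worm, about 10 to 13.5 N each.
- I swung the handle clockwise with the closed fingertips and then moved the gripper clear.

**Last checks**
- **Pointer:** the close wrist view shows the red pointer running into the middle of the green mark. The top and scene cameras put it between −0.04 and +0.11 rad of the mark. They disagree with each other because of their calibration, but both are inside the 0.12 rad limit.
- **Jaws and wrench:** both jaws look tight on the flats, with a gap I judge below 0.5 mm. The wrench lies flat, about 1 mm off the nut's axis.
- **Gauge:** it sits near the tray's middle, at about (576, −325) mm.
- **Bystanders:** the pie beyond the swing moved by less than 1 mm. The shaker stands at the same pixels as at the start. The second pie was partly hidden in the last picture; it looked undisturbed, but I did not measure it.

**One disagreement with the description:** the fingertips turned out to lie about 9 mm behind the reported TCP, not 14 mm ahead. My first grasp therefore closed above the bar without touching it. I found the true height by lowering onto the bench, which gave about 22 N of contact, and used that height from then on.

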